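Centre the sample dish on the balance pan and tare

ROBOT

A 6-joint arm with a two-finger parallel gripper is mounted at the origin on the work surface. World frame = base frame: x ahead of the robot, y to its left, z up, the work surface at z = 0. Lengths are in m, angles in rad, forces in N, time in s.
With the tool pointing down it reaches from about 0.35 to 1 m from the base axis. Payload 7.1 kg.
Tool frame: the origin (TCP) lies at the very end of the fingers, on their centre line; the grasp point (between the pads) lies 19 mm behind it; x points along the fingers, y is the direction in which the jaws open and shut, and the axes are right-handed (so a half turn about x gives the same grasp; the last joint's range is limited). The gripper opens to 85 mm and grips with 20 to 120 N. Pads are 22 mm wide; open, the fingers measure 114 mm over their backs; the gripper's body (76 mm by 85 mm) begins 54 mm behind the grasp point. The pads swing forward as they close: fully open they stand 13 mm farther back than shut.
Start: joints at [-1.346, 0.423, 1.63, -0, 1.089, -0.019], TCP at [0.151, -0.606, 0.192] pointing down, gripper open.
Joint ranges: [-3, 3], [-0.9, 2.11], [0.09, 2.58], [-1.31, 4.45], [0.11, 2.69], [-2.54, 2.54]. Speed limits (rad/s): [2.39, 2.39, 3.01, 3.14, 3.14, 3.14].

INTERFACE

Orientations are given as a rotation vector (axis times angle).
In Python, from plant import r, eyes, nets gives the robot as it stands.
- The arm moves only by the tool jog_arm, never from a script. Its arguments are lists of equal length, an entry for each row: "translation": the shift along the tool's x, y, z in cm, a list of three; "roll": the turn about the tool's x in rad. In form: {"translation": [[tx, ty, tz], ...], "roll": [roll, ...]}. A call has 1 to 8 rows; each row is the pose to reach, as a shift and turn from the pose measured when the call began, along the tool's axes at that moment; what a row does not reach only later rows make up. A row lasts 1/12 s, in which the tool goes at most 41.7 mm and 7.16 degrees, less where a joint would pass 70% of its speed; a pose out of reach is approached as far as the arm can. A call with a gripper value outside its range is refused whole. "jaw" is the opening, from -1 (shut) to 1 (fully open), set as the call begins (left out, the last holds). The fingers move at their own pace and stop on an object; "newtons" is the grip in N (left out, the last holds). Time passes only in rows, so rows that repeat a pose let the fingers close. It gives the time, the measured TCP pose, the force and the opening at its end, in the units of the state.
- r.read_state(): the state, without advancing time (a new reading comes with each control period).
- eyes.grab_frame(name): name is "side" or "top"; returns the picture (480x640x3 uint8, red, green, blue); there is no depth.
- eyes.camera_params(name): a dict with "fx", "fy", "cx", "cy" (pixels), "extrinsics" (4x4, takes a point from world to camera coordinates). Camera axes: x right, y up, looking along -z (the intrinsics and any distortion apply to the point x, -y, -z); pixel columns grow to the right and rows downward; lengths in m; the calibration is good to about 2 mm. A picture is of the moment at which its call begins. camera_params takes no time and is no camera call.
- r.sign_off(): hands the job in, once; it reports no verdict.
Trained networks look in the newest picture that a camera, given by its name, has taken for a name from the list of things; names that differ only in an ending like _2 or _b are one class to them, and where a whole thing is asked for, a point or a joint stands for the part that bears it (a point fixed in the world has none). Each returns a list of dicts, best first, with "score" (0 to 1); they miss things now and then, are a little off and sometimes report something else, mostly with a low value. They report only what shows in the picture. A call takes as long as a camera call. They do not tell look-alikes from the thing itself.
- nets.find_in(camera, label): "at" ([x, y, z] in m, in the coordinates of the camera as it stood for that picture, good to about 4 mm: the middle of the surface that is visible of it).
- nets.trace(camera, label): "pixels" (480x640 bool, what is visible of it).
The state is a dict: "time": time; "joint_pos": joint angles; "joint_velocities": joint speeds; "joint_efforts": joint torques, N m; "eef_pos": TCP position; "tool_rot": TCP orientation; "wrist_force": force on the tool from outside, world axes, zero at the start; "ft_torque": the same for the moment, N m; "width": finger opening in m.
Only numpy, scipy, OpenCV 4.12 (cv2) and the standard library are available. Lean on these libraries where they do the work, as an engineer would, in place of code of your own. Each camera call takes 0.05 s, during which the arm holds its last target.

TASK

Slide the porcelain dish with light fingertip taps, now from one side and now from another as it needs, until it stands centred inside the ring engraved on the balance pan; do not pick it up, shove it hard or lean on the pan, which is springy. Then, with the dish standing free, press the long bar key on the front of the balance well down to tare and let it go, leaving the vials, spatula and bottle where they are.

Things in the scene. Friction and masses are not known exactly. Their poses are not given: they have to be found in the camera images.
- balance: White precision balance, 200 mm wide (y), 295 long (x), fixed. Origin on the bench under the resting middle of the pan; its x axis points to the front with display and keys (away from the robot), z up. Housing top 54 mm above the bench beneath the pan (to x = +110 mm), display step 49 mm (to +125), front deck with keys 42 mm (to +177). Press nowhere on it with over 25 N.
- pan: Square steel pan 170 x 170 mm on soft rubber bushes; top face 78 mm above the bench. Origin on its top in the middle of the engraved ring (dark line, inner diameter 101 mm, four ticks outside); axes as the balance. Gives sideways any way by 1.7 mm per N (0.6 N/mm, damped, stops at 9 mm) and springs back when let go, carrying the dish; it does not tilt or sink. Never lean on it (over 6 N).
- dish: Round white porcelain dish, open on top, straight outer wall 96 mm diameter, 45 mm high, a dark steel sample bedded in its middle. Origin in the middle of its underside, z up. 0.37 to 0.65 kg, loose on the pan; slides at about 1.5 to 5 N. Centred, it leaves an even 2.5 mm gap to the ring. Fragile: never grip it or push it with over 10 N (meeting it faster than 40 mm/s exceeds that).
- tare_key (a joint): Travel of the bar key in m: 0 up; a soft rubber-dome key that starts to move at 1.5 N, switches at 0.003 (4.5 N), reaches its stop at 0.007 (8.5 N) and comes up again when let go.
- tare_top (a point): Middle of the top face of the long grey bar key (22 mm along the balance's x, 60 mm along its y), in the middle of the front deck, 148 mm in front of the pan's middle; 51 mm above the bench when up. Pressed straight down.
- vial_a: Amber glass vial with black cap, 24 mm diameter, 54 mm high, standing left of the balance; leave alone. Origin in the middle of its foot.
- vial_b: Second such vial, further forward; leave alone. Origin in the middle of its foot.
- spatula: Thin steel laboratory spatula 165 mm long, 6 mm high, lying on the bench right of the balance; leave alone. Origin near its middle, x along it.
- bottle: Stoppered glass reagent bottle, 68 mm diameter, 115 mm high, standing right of the balance near its back; leave alone. Origin in the middle of its foot.
Mind the look-alikes: they are no part of the job. Of the things shaped like the dish, the white one is meant.

How it is judged:
On the way, in this order (a step that is already met when the one before it is completed fails the run):
1. the dish stands centred in the ring, at rest, with the robot off it (horizontal distance between dish and pan below 0.0025 m and linear speed of dish below 0.006 m/s and contact force between the fingers and dish below 0.05 N), for 0.3 s.
2. the bar key is pressed down to its switching point with the dish still centred (value of joint tare_key above 0.003 m and horizontal distance between dish and pan below 0.0025 m and contact force between the fingers and dish below 0.05 N), for 0.05 s.
At the end, for the whole second after the job is handed in: The dish stands on the pan with its middle within 2.5 mm of the ring's middle, level and at rest; the bar key was pressed down at least 3 mm once the dish was centred and is up again; nothing touches them (horizontal distance between dish and pan below 0.0025 m and linear speed of dish below 0.006 m/s and angle between dish's own z axis and vertical below 0.05 rad and value of joint tare_key below 0.001 m).
It fails at once if the dish is pushed with more than 10 N (contact force between any of the fingers, the arm and dish above 10 N).
It fails at once if the dish is picked up (over 6 mm) or tipped (z of dish in the frame of pan above 0.006 m or angle between dish's own z axis and vertical above 0.12 rad).
It fails at once if the robot leans on the pan with more than 6 N (contact force between any of the fingers, the arm and pan above 6 N).
It fails at once if the robot presses on the balance or its key with more than 25 N (contact force between any of the fingers, the arm and balance above 25 N).
It fails at once if a vial, the spatula or the bottle is moved more than 15 mm (distance of any of vial_a, vial_b, spatula, bottle from where it was at the start of the episode above 0.015 m).
It also fails if it takes over 72 s, if anything falls off the work surface, if the arm or the gripper's body presses on something with over 40 N, if the wrist force passes 120 N, or if a joint passes its speed limit or range.

## Working session

There is one attempt and no reset: what is moved stays moved. The work goes in short steps, Python scripts to look and compute and a tool call to move; the robot and the scene stay as the last step left them, time stands still between calls to the robot, and variables do not carry over. Pictures are saved under pics/ and viewed, and the job is handed in when it is done.

Besides the shell and the picture viewer there is one more tool, called after "Request:" as name([rows], argument=value, ...), one row to a line, values as JSON. jog_arm: Moves the arm, as the interface text tells. Its arguments: {"type":"object","properties":{"translation":{"type":"array"},"roll":{"type":"array"},"jaw":{"type":"number"},"newtons":{"type":"number"}},"required":["translation","roll"]}

```bash
ls; mkdir -p pics; cat > h.py <<'E'
import numpy as np, cv2
from plant import r, eyes, nets
def P(name):
    c=eyes.camera_params(name); return c
def proj(c,p):
    q=np.array(c["extrinsics"])@np.append(p,1); q=q[:3]
    x,y,z=q[0],-q[1],-q[2]
    return np.array([c["fx"]*x/z+c["cx"],c["fy"]*y/z+c["cy"]])
def ray(c,uv):
    E=np.array(c["extrinsics"]); R=E[:3,:3];t=E[:3,3]
    d=np.array([(uv[0]-c["cx"])/c["fx"],-(uv[1]-c["cy"])/c["fy"],-1.])
    return -R.T@t, R.T@d
def atz(c,uv,z):
    o,d=ray(c,uv); return o+d*(z-o[2])/d[2]
def c2w(c,p):
    E=np.array(c["extrinsics"]); return E[:3,:3].T@(np.array(p)-E[:3,3])
def save(im,n): cv2.imwrite("pics/"+n,cv2.cvtColor(im,cv2.COLOR_RGB2BGR))
E
python3 - <<'E'
from h import *
s=r.read_state(); print(s)
for n in("side","top"):
    save(eyes.grab_frame(n),n+"0.png"); c=P(n); print({k:(v if k!="extrinsics" else np.round(v,4).tolist()) for k,v in c.items()})
E
```

```text
pics
{'time': 0.0, 'joint_pos': array([-1.34600977e+00,  4.23851023e-01,  1.63070830e+00, -3.38415739e-06,
        1.08860980e+00, -1.89589102e-02]), 'joint_velocities': array([ 0.00039927,  0.00038955, -0.00057141, -0.00125203,  0.00111487,
       -0.00055662]), 'joint_efforts': array([-2.41544076e-03, -5.57394719e+01, -2.81743419e+01, -2.03322952e-04,
        7.20156968e-03,  4.62148453e-07]), 'eef_pos': array([ 0.150747 , -0.6059063,  0.1914322]), 'tool_rot': array([ 2.09239775,  0.25795192, -2.09274547]), 'wrist_force': array([1.34791728, 0.0689347 , 0.00504626]), 'ft_torque': array([-0.00171614,  0.01590611,  0.01677949]), 'width': 0.08556948047925639}
{'fx': 614.0626140988512, 'fy': 614.0626140988512, 'cx': 315.7502139718207, 'cy': 239.0752747016459, 'extrinsics': [[-0.8247, -0.5651, 0.0229, 0.4442], [0.3362, -0.4573, 0.8233, -0.2562], [-0.4548, 0.6867, 0.5671, -0.8278], [0.0, 0.0, 0.0, 1.0]]}
{'fx': 623.3518992096314, 'fy': 623.3518992096314, 'cx': 322.96584310220516, 'cy': 234.4670932509645, 'extrinsics': [[0.1121, -0.9937, 0.0032, -0.0777], [0.968, 0.1099, 0.2254, -0.575], [-0.2244, -0.0221, 0.9743, -1.1677], [0.0, 0.0, 0.0, 1.0]]}
```

View pics/side0.png

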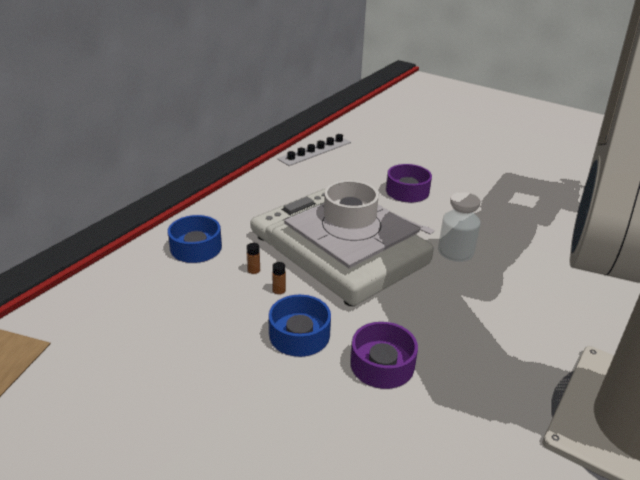

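View pics/top0.png

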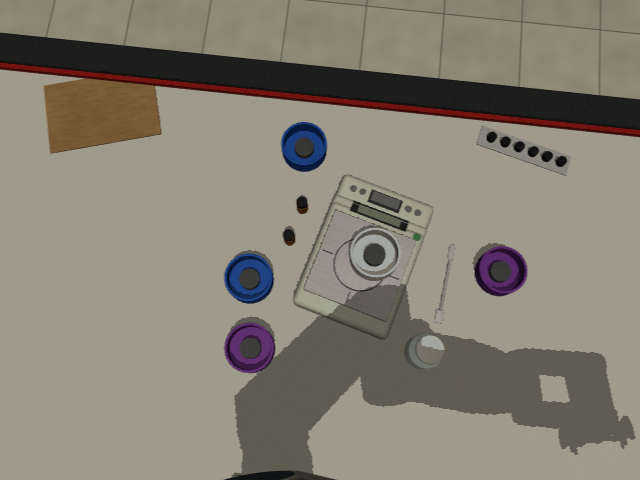

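The white dish is at top (374,253) and side (351,205). The look-alikes are blue at top (304,147) and (249,278), and purple at top (250,347) and (500,271). I choose the white one on the pan and will check it in a crop.

```bash
python3 - <<'E'
from h import *
a=cv2.imread("pics/top0.png")[165:345,280:445]; b=cv2.imread("pics/side0.png")[160:320,240:440]
cv2.imwrite("pics/c_top0.png",cv2.resize(a,None,fx=3.3,fy=3.3,interpolation=cv2.INTER_CUBIC))
cv2.imwrite("pics/c_side0.png",cv2.resize(b,None,fx=3.7,fy=3.7,interpolation=cv2.INTER_CUBIC))
for n in("top","side"):
  for l in("pan","balance","dish","tare_key","vial_a","spatula","bottle"):
    try: print(n,l,[(np.round(c2w(P(n),d["at"]),3).tolist(),round(d["score"],2)) for d in nets.find_in(n,l)][:5])
    except Exception as e: print(n,l,e)
E
```

```text
top pan [([0.502, -0.064, 0.078], 0.85), ([0.665, -0.127, 0.047], 0.35)]
top balance [([0.537, -0.089, 0.05], 0.96)]
top dish [([0.543, -0.113, 0.088], 0.92), ([0.774, 0.052, 0.022], 0.81), ([0.345, 0.109, 0.006], 0.76), ([0.552, -0.378, 0.019], 0.75), ([0.484, 0.128, 0.012], 0.65)]
top tare_key [([0.668, -0.128, 0.049], 0.52)]
top vial_a [([0.574, 0.054, 0.057], 0.7), ([0.638, 0.04, 0.057], 0.55)]
top spatula [([0.514, -0.267, 0.002], 0.85)]
top bottle [([0.378, -0.218, 0.117], 0.92), ([0.667, -0.128, 0.051], 0.33), ([0.503, -0.065, 0.077], 0.19)]
side pan [([0.492, -0.057, 0.079], 0.95), ([0.542, -0.105, 0.106], 0.34)]
side balance [([0.494, -0.042, 0.053], 0.95), ([0.669, -0.129, 0.049], 0.37)]
side dish [([0.552, -0.364, 0.029], 0.96), ([0.347, 0.109, 0.028], 0.9), ([0.77, 0.054, 0.021], 0.8), ([0.37, -0.209, 0.065], 0.67), ([0.483, 0.128, 0.027], 0.65)]
side tare_key [([0.666, -0.129, 0.048], 0.78)]
side vial_a [([0.571, 0.066, 0.036], 0.97), ([0.641, 0.047, 0.035], 0.7)]
side spatula [([0.465, -0.269, 0.002], 0.64)]
side bottle [([0.369, -0.209, 0.067], 0.81), ([0.571, 0.064, 0.035], 0.45)]
```

View pics/c_top0.png

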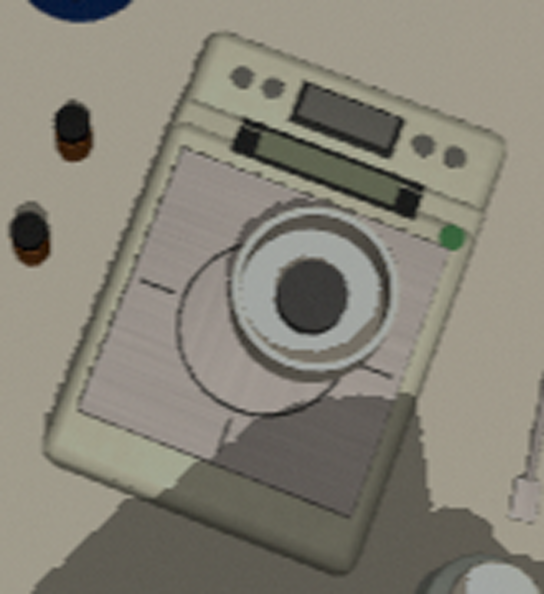

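View pics/c_side0.png

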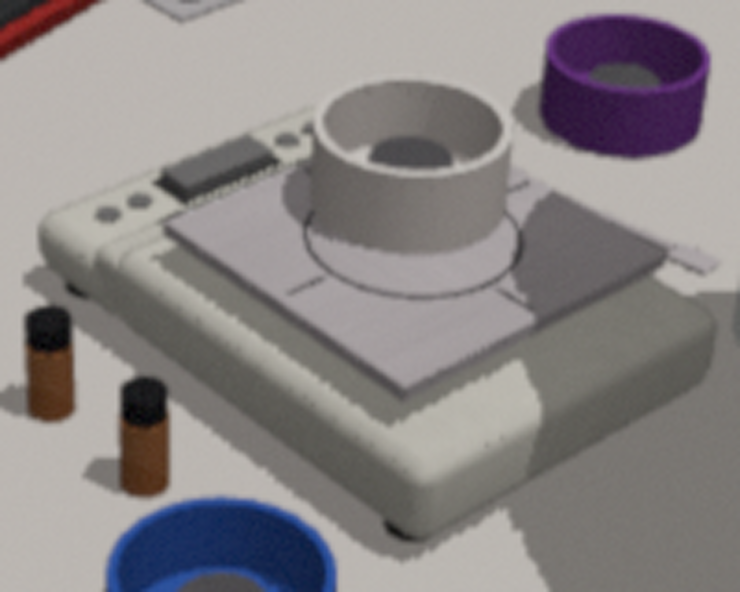

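The crop confirms it: white dish with a dark sample, overlapping the ring at top (374,253). The grey bar key is at crop (347,118), which is top (385,201). Next I rectify and fit.

```bash
cat >> h.py <<'E'
def rectify(im,c,z,cen,yaw,half,res=0.5e-3):
    # image in balance frame: u-> -y (right), v -> -x (down); res m/px
    n=int(2*half/res)
    v,u=np.mgrid[0:n,0:n]
    bx=half-(v+.5)*res; by=half-(u+.5)*res
    X=cen[0]+np.cos(yaw)*bx-np.sin(yaw)*by; Y=cen[1]+np.sin(yaw)*bx+np.cos(yaw)*by
    E=np.array(c["extrinsics"]); Pw=np.stack([X,Y,np.full_like(X,z),np.ones_like(X)],-1)@E.T
    mx=c["fx"]*Pw[...,0]/-Pw[...,2]+c["cx"]; my=c["fy"]*Pw[...,1]/Pw[...,2]+c["cy"]
    return cv2.remap(im,mx.astype(np.float32),my.astype(np.float32),cv2.INTER_CUBIC)
E
python3 - <<'E'
from h import *
im=cv2.imread("pics/top0.png")
ct=P("top")
pts=[(182,147),(448,240),(348,516),(80,410)]
W=np.array([atz(ct,(280+x/3.3-.3,165+y/3.3-.3),.078) for x,y in pts])[:,:2]
print(W,W.mean(0)); 
for i in range(4): d=W[(i+1)%4]-W[i]; print(np.linalg.norm(d),np.degrees(np.arctan2(d[1],d[0])))
cen=W.mean(0); d=(W[0]+W[1]-W[2]-W[3]); yaw=np.arctan2(d[1],d[0]); print(cen,yaw)
for n in("top","side"):
    R=rectify(cv2.imread(f"pics/{n}0.png"),P(n),.078,cen,yaw,.1,.35e-3)
    R2=rectify(cv2.imread(f"pics/{n}0.png"),P(n),.123,cen,yaw,.1,.35e-3)
    cv2.imwrite(f"pics/r_{n}0.png",cv2.resize(np.hstack([R,R2]),(800,400)))
E
```

```text
[[ 0.63079564 -0.03040601]
 [ 0.59179084 -0.19335817]
 [ 0.42292464 -0.14900018]
 [ 0.46649378  0.0114684 ]] [ 0.52800123 -0.09032399]
0.16755530616683373 -103.46124833792909
0.17459502246597935 165.28197935072728
0.16627819202827238 74.8097138822625
0.16955402785272541 -14.298165637323116
[ 0.52800123 -0.09032399] -0.25326766189537153
```

View pics/r_top0.png

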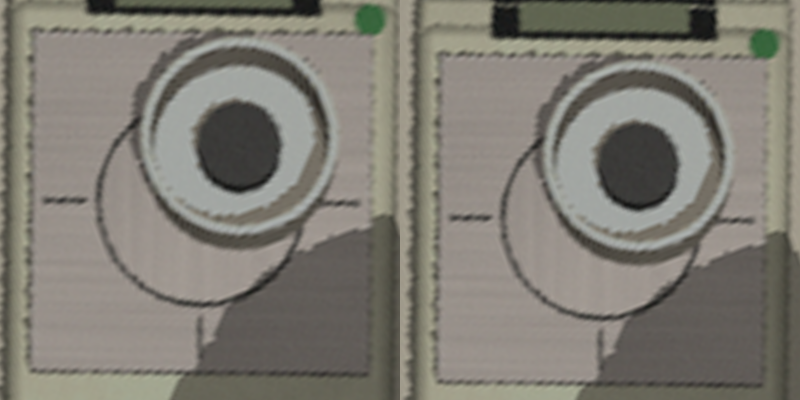

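View pics/r_side0.png

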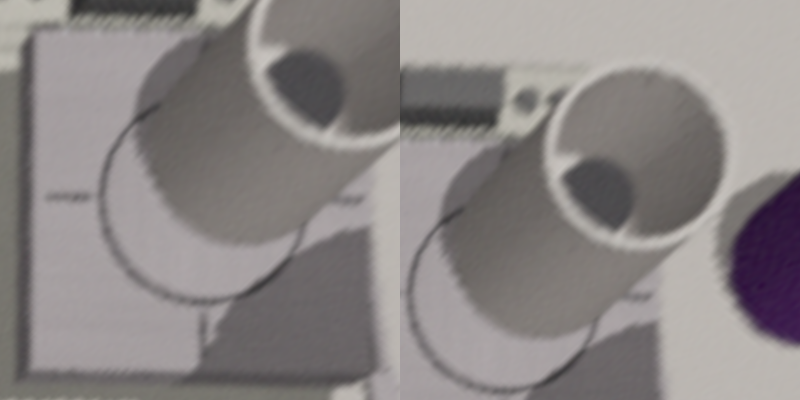

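```bash
cat >> h.py <<'E'
CEN0=np.array([0.528,-0.0903]); YAW0=-0.2533
from scipy.ndimage import map_coordinates
from scipy.optimize import least_squares
def circ_edges(G,c0,R,res,span,kind,n=180):
    th=np.arange(n)*2*np.pi/n; rr=np.arange(R-span,R+span,res/2)
    u=c0[0]+np.outer(np.cos(th),rr)/res; v=c0[1]+np.outer(np.sin(th),rr)/res
    S=map_coordinates(G,[v,u],order=1,mode="nearest"); pts=[];w=[]
    for i in range(n):
        s=cv2.GaussianBlur(S[i][None].astype(np.float32),(1,1),0)[0]; s=np.convolve(np.pad(s,3,mode="edge"),np.ones(5)/5,"valid")[1:-1]
        if kind=="dark": 
            f=(s[0]+s[-1])/2-s; f=np.minimum(s[:max(1,0)+len(s)].max(),0)+ (np.median(s)-s)
        else: f=-np.gradient(s)
        k=int(np.argmax(f)); 
        if 1<=k<len(f)-1:
            den=f[k-1]-2*f[k]+f[k+1]; d=0 if den==0 else .5*(f[k-1]-f[k+1])/den
            pts.append((u[i,k]+d*(u[i,1]-u[i,0]),v[i,k]+d*(v[i,1]-v[i,0]))); w.append(f[k])
    return np.array(pts),np.array(w)
def fitc(pts,R,c0,res,free=False):
    x0=[*c0,R/res]
    f=(lambda p:np.hypot(pts[:,0]-p[0],pts[:,1]-p[1])-p[2]) if free else (lambda p:np.hypot(pts[:,0]-p[0],pts[:,1]-p[1])-R/res)
    s=least_squares(f,x0 if free else x0[:2],loss="cauchy",f_scale=0.3e-3/res)
    inl=np.abs(f(s.x))<0.8e-3/res
    return s.x,inl
def measure(im,c,guess_d,guess_p=(0.,0.),tag=None,res=.35e-3,half=.1,dish=True):
    """returns ring centre, dish centre in nominal balance frame (m)"""
    out={}
    tob=lambda p:np.array([half-(p[1]+.5)*res,half-(p[0]+.5)*res])
    frb=lambda b:np.array([(half-b[1])/res-.5,(half-b[0])/res-.5])
    for nm,z,R,kind,g,thr in(("ring",.078,.0508,"dark",guess_p,12),("dish",.123,.048,"edge",guess_d,3)):
        I=rectify(im,c,z,CEN0,YAW0,half,res); G=I.astype(float).mean(2)
        c0=frb(g)
        for sp in((.006,.003,.002) if nm=="ring" else (.006,.004,.003)):
            p,w=circ_edges(G,c0,R,res,sp,kind)
            k=w>thr; p=p[k]
            x,inl=fitc(p,R,c0,res); c0=x[:2]
        xf,_=fitc(p[inl],R,c0,res,True)
        a=np.sort(np.arctan2(p[inl][:,1]-x[1],p[inl][:,0]-x[0])); gap=np.degrees(np.max(np.diff(np.append(a,a[0]+2*np.pi))))
        out[nm]=(tob(x[:2]),len(p),int(inl.sum()),round(gap),tob(xf[:2]),xf[2]*res)
        if tag:
            J=I.copy(); 
            for q in p[inl]: cv2.circle(J,(int(q[0]),int(q[1])),1,(0,255,0),-1)
            cv2.circle(J,(int(x[0]),int(x[1])),3,(0,0,255),-1); out[nm+"I"]=J
    if tag: cv2.imwrite(f"pics/{tag}.png",cv2.resize(np.hstack([out.pop("ringI"),out.pop("dishI")]),(800,400)))
    return out
E
python3 - <<'E'
from h import *
for n in("top","side"):
    m=measure(cv2.imread(f"pics/{n}0.png"),P(n),(.0215,-.0185),tag=f"m_{n}0")
    for k,v in m.items(): print(n,k,np.round(v[0]*1e3,2),v[1:4],np.round(v[4]*1e3,2),round(v[5]*1e3,2))
    E=np.array(P(n)["extrinsics"]); print(n,"cam",np.round(-E[:3,:3].T@E[:3,3],3))
from scipy.spatial.transform import Rotation as Ro
print(Ro.from_rotvec(r.read_state()["tool_rot"]).as_matrix().round(4))
E
```

```text
top ring [-1.35 -0.03] (83, 70, 156) [-0.93 -0.61] 51.34
top dish [ 22.48 -19.77] (133, 114, 118) [ 22.3  -19.37] 47.58
top cam [ 0.303 -0.04   1.268]
side ring [ 1.3  -1.59] (16, 11, 329) [4.8  2.02] 45.86
side dish [ 22.44 -20.12] (41, 27, 208) [ 21.93 -19.08] 47.26
side cam [0.076 0.702 0.67 ]
[[ 0.      0.2414 -0.9704]
 [-0.     -0.9704 -0.2414]
 [-1.      0.     -0.    ]]
```

```bash
cd pics; python3 -c "
import cv2,numpy as np
cv2.imwrite('mm0.png',np.vstack([cv2.resize(cv2.imread('m_top0.png'),(600,300)),cv2.resize(cv2.imread('m_side0.png'),(600,300))]))"
```

```text
(no output)
```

View pics/mm0.png

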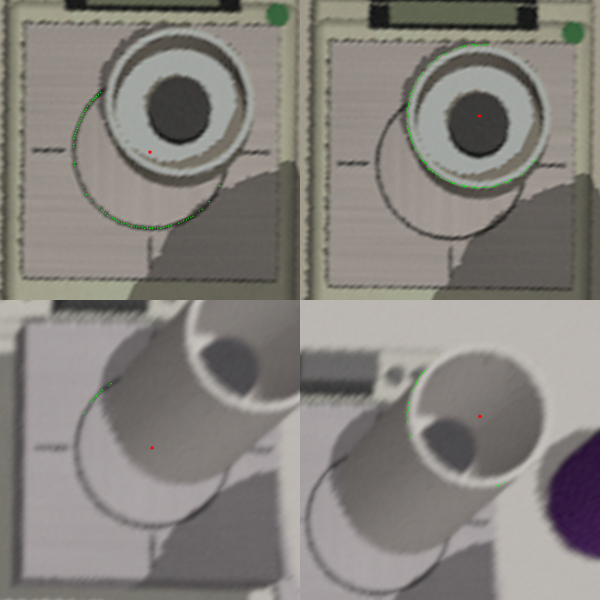

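Request:
jog_arm([
  [0,-3,-5],
  [0,-5.5,-9.4],
  [0,-7.5,-13],
  [0,-9.5,-16.5],
  [0,-11.5,-20],
  [0,-13.5,-23],
  [0,-15.5,-26.4],
  [0,-15.5,-26.4],
], roll=[-0.12,-0.24,-0.36,-0.48,-0.6,-0.72,-0.84,-0.95], jaw=-1)

```text
time: 1.47
eef_pos: [0.3724, -0.3889, 0.1924]
tool_rot: [1.476, 1.012, -1.474]
wrist_force: [-0.2, -0.2, 0.3]
width: -0.0
```

```bash
cat >> h.py <<'E'
from scipy.spatial.transform import Rotation as Ro
def w(b): # nominal balance frame (m) -> world xy
    c,s=np.cos(YAW0),np.sin(YAW0); return CEN0+np.array([c*b[0]-s*b[1],s*b[0]+c*b[1]])
def plan(target=None,zang=None):
    """target world xyz (m), zang desired tool-z world angle (deg)"""
    s=r.read_state(); R=Ro.from_rotvec(s["tool_rot"]).as_matrix(); p=s["eef_pos"]
    za=np.degrees(np.arctan2(R[1,2],R[0,2]))
    print("t",round(s["time"],2),"p",p.round(4),"xax",R[:,0].round(3),"tool z ang",round(za,2),"q",s["joint_pos"].round(2),"F",s["wrist_force"].round(2),"w",round(s["width"],4))
    if target is not None: print("shift cm",(R.T@(np.array(target)-p)*100).round(2))
    if zang is not None: print("roll",round(-np.radians((zang-za+180)%360-180),3))
E
python3 -c "
from h import *
plan((.589,-.177,.19),-54.2)"
```

```text
t 1.47 p [ 0.3724 -0.3889  0.1924] xax [ 0.001  0.001 -1.   ] tool z ang -111.11 q [-0.83  0.3   1.82  0.    1.02 -0.46] F [-0.18 -0.21  0.28] w -0.0
shift cm [  0.28  12.57 -27.57]
roll -0.993
```

Request:
jog_arm([
  [0,1.8,-3.9],
  [0,3.4,-7.4],
  [0,5,-11],
  [0,6.6,-14.5],
  [0,8.2,-18],
  [0,9.8,-21.5],
  [0,11.3,-24.7],
  [0.2,12.6,-27.6],
], roll=[-0.12,-0.24,-0.36,-0.48,-0.6,-0.72,-0.84,-0.96])

```text
time: 2.13
eef_pos: [0.5912, -0.175, 0.1913]
tool_rot: [0.759, 1.433, -0.757]
wrist_force: [1.1, -0.4, 0.4]
width: 0.0002
```

```bash
python3 -c "
from h import *
plan((.589,-.177,.095),-54.2)
save(eyes.grab_frame('side'),'side1.png');save(eyes.grab_frame('top'),'top1.png')"
```

```text
t 2.13 p [ 0.5912 -0.175   0.1913] xax [ 0.002  0.001 -1.   ] tool z ang -55.72 q [-0.31  0.41  1.65  0.    1.08 -0.91] F [ 1.12 -0.44  0.37] w 0.0002
shift cm [ 9.63 -0.32  0.04]
roll -0.026
```

View pics/side1.png

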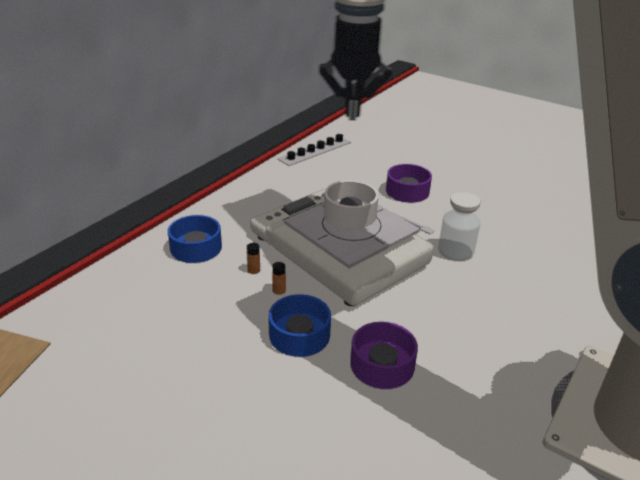

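View pics/top1.png

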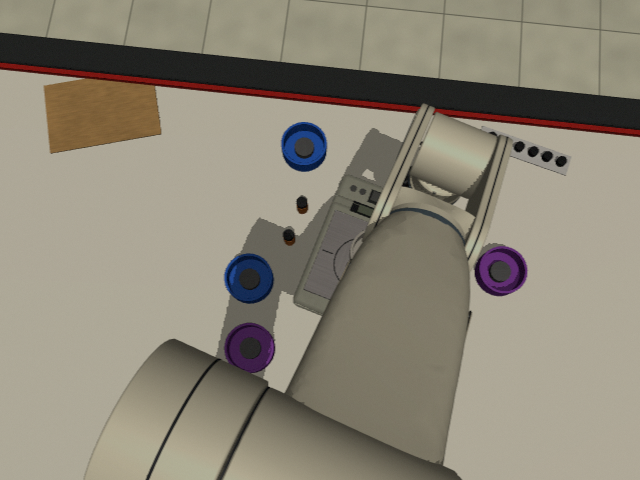

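Request:
jog_arm([
  [3,-0.3,0],
  [6,-0.3,0],
  [8.5,-0.3,0],
  [9.6,-0.3,0],
  [9.6,-0.3,0],
], roll=[-0.03,-0.03,-0.03,-0.03,-0.03])

```text
time: 2.65
eef_pos: [0.5876, -0.175, 0.092]
tool_rot: [0.737, 1.446, -0.735]
wrist_force: [-0.4, 0.8, -0.2]
width: -0.0003
```

```bash
python3 -c "
from h import *
plan((.589,-.177,.095),-54.2)
im=eyes.grab_frame('side');save(im,'side2.png')
cv2.imwrite('pics/c_side2.png',cv2.resize(cv2.imread('pics/side2.png')[80:280,230:450],None,fx=3,fy=3,interpolation=cv2.INTER_CUBIC))
p=r.read_state()['eef_pos']; print(proj(P('side'),p))"
```

```text
t 2.65 p [ 0.5876 -0.175   0.092 ] xax [-0.003  0.003 -1.   ] tool z ang -54.04 q [-0.31  0.53  1.72  0.    0.89 -0.94] F [-0.37  0.77 -0.23] w -0.0003
shift cm [-0.31 -0.    0.24]
roll 0.003
[347.25475102 186.5903762 ]
```

View pics/c_side2.png

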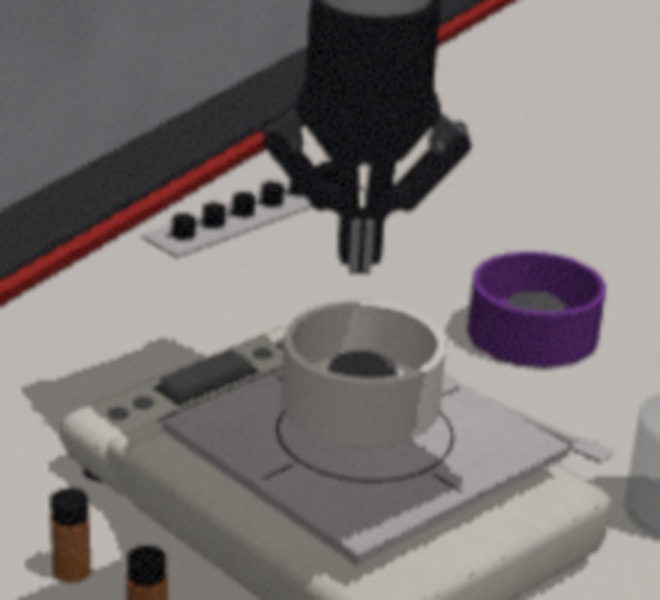

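```bash
python3 -c "
from h import *
c=P('side')
for z in (.092,.11,.12,.13): print(z,proj(c,(.5876,-.175,z)))
for z in (.191,.21,.22): print(z,proj(c,(.5912,-.175,z)))
cv2.imwrite('pics/c_side1.png',cv2.resize(cv2.imread('pics/side1.png')[0:220,300:450],None,fx=3,fy=2.7,interpolation=cv2.INTER_CUBIC))
print(r.read_state()['time'])
print(nets.find_in('side','dish')[:3])
"
```

```text
0.092 [347.73684947 187.78401678]
0.11 [348.23987489 179.43618155]
0.12 [348.5232017  174.73430087]
0.13 [348.8093437  169.98570137]
0.191 [348.92225796 139.4414424 ]
0.21 [349.49150266 129.71326913]
0.22 [349.79561692 124.51607331]
2.7
[{'at': [-0.0266, -0.1269, -0.9429], 'score': 0.96}, {'at': [0.0961, -0.1659, -0.8938], 'score': 0.87}, {'at': [-0.2214, -0.003, -1.1274], 'score': 0.86}]
```

View pics/c_side1.png

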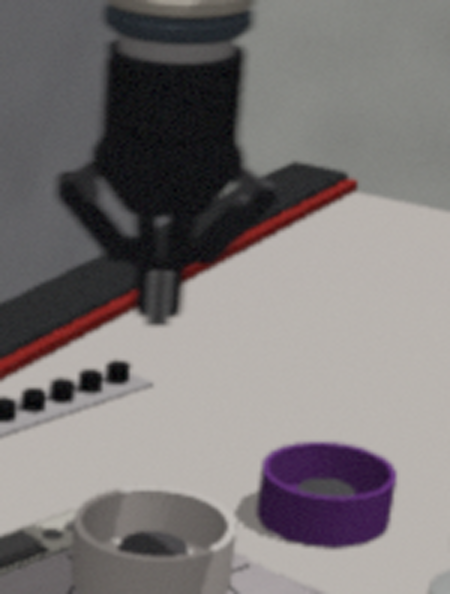

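```bash
python3 -c "
from h import *
c=P('side')
print(atz(c,(352.3,119.3),.191),atz(c,(349.3,170),.092))
print(c['extrinsics'])
s=r.read_state();print(s['joint_pos'],s['eef_pos'])
# bench checks: side vs top consistency for other objects
"
```

```text
[ 0.63338301 -0.25516619  0.191     ] [ 0.62277545 -0.23724963  0.092     ]
[[-0.824686   -0.56512605  0.02292506  0.44416349]
 [ 0.33623369 -0.45726536  0.82331968 -0.25618977]
 [-0.45479656  0.68668839  0.56711476 -0.82782845]
 [ 0.          0.          0.          1.        ]]
[-0.30974648  0.52929835  1.71510631  0.00246256  0.8948839  -0.93924024] [ 0.59027331 -0.17573516  0.0952901 ]
```

```bash
python3 -c "
from h import *
im=eyes.grab_frame('side');save(im,'side3.png')
s=r.read_state();print(s['time'],s['eef_pos'],proj(P('side'),s['eef_pos']))
I=cv2.imread('pics/side3.png')[60:240,280:420]
I=cv2.convertScaleAbs(I,alpha=1.6,beta=20)
cv2.imwrite('pics/c_side3.png',cv2.resize(I,None,fx=3.3,fy=3.3,interpolation=cv2.INTER_CUBIC))
"
```

```text
2.8 [ 0.59098596 -0.17587093  0.09608657] [346.57665402 185.18796915]
```

View pics/c_side3.png

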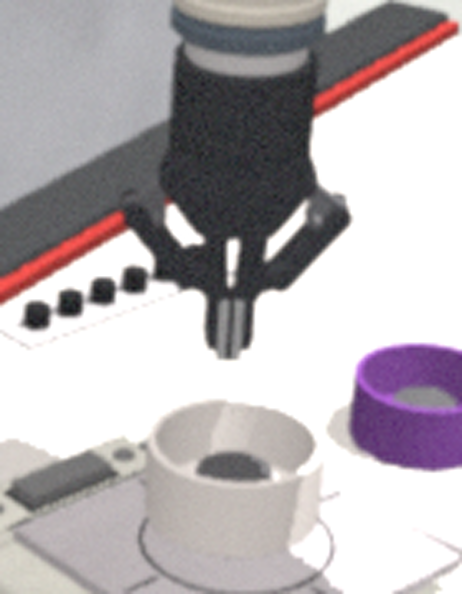

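Request:
jog_arm([
  [-1.0,0,0],
  [-1,0,-0.3],
  [-1,0,-0.6],
  [-1,0,-0.9],
  [-1,0,-1.1],
  [-1,0,-1.3],
  [-1,0,-1.5],
  [-1,0,-1.7],
], roll=[0,0,0,0,0,0,0,0])

```text
time: 3.47
eef_pos: [0.5807, -0.1619, 0.1059]
tool_rot: [0.737, 1.439, -0.733]
wrist_force: [0.2, -0.5, -0.3]
width: 0.0001
```

Request:
jog_arm([
  [0,0,-0.15],
  [0,0,-0.3],
  [0,0,-0.45],
  [0,0,-0.6],
  [0,0,-0.75],
  [0,0,-0.9],
  [0,0,-1.0],
  [0,0,-1.0],
], roll=[0,0,0,0,0,0,0,0])

```text
time: 4.13
eef_pos: [0.5747, -0.1536, 0.1059]
tool_rot: [0.737, 1.44, -0.733]
wrist_force: [0.8, -0.6, 0.1]
width: -0.0003
```

```bash
python3 -c "
from h import *
im=eyes.grab_frame('side');save(im,'side4.png')
plan()
s=r.read_state();print(s['time'],s['eef_pos'],proj(P('side'),s['eef_pos']))
I=cv2.imread('pics/side4.png')[60:280,240:420]
I=cv2.convertScaleAbs(I,alpha=1.3,beta=20)
cv2.imwrite('pics/c_side4.png',cv2.resize(I,None,fx=2.7,fy=2.7,interpolation=cv2.INTER_CUBIC))
"
```

```text
t 4.18 p [ 0.5748 -0.1537  0.1059] xax [ 0.004  0.001 -1.   ] tool z ang -54.0 q [-0.28  0.49  1.76  0.    0.89 -0.91] F [-0.22 -0.14 -0.08] w -0.0001
4.1833 [ 0.57475507 -0.15370399  0.10587985] [347.92754254 187.92598555]
```

View pics/c_side4.png

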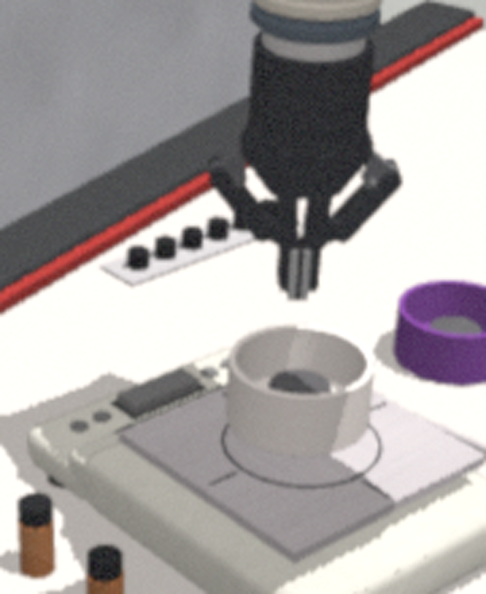

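```bash
python3 -c "
from h import *
c=P('side')
ob=[((.5912,-.175,.1913),(352.3,119.3)),((.591,-.1759,.0961),(349.7,168.2)),((.57475,-.1537,.1059),(350,170.4))]
f=lambda d,s=0.01: np.concatenate([(proj(c,np.array(p)+d)-np.array(o))/0.7 for p,o in ob]+[np.array(d)/.05])
s=least_squares(f,[0,0,0]);print(s.x,s.fun.round(2),np.sqrt(np.diag(np.linalg.inv(s.jac.T@s.jac))))
for dz in (0.,.02,.03,.04):
  s=least_squares(lambda d:f(np.array([d[0],d[1],dz])),[0,0]);print(dz,s.x,s.fun.round(2)[:6],s.cost)
m=measure(cv2.imread('pics/side4.png'),c,(.0225,-.0198),(-.00135,0),tag='m_side4')
for k,v in m.items(): print(k,v)
m=measure(cv2.imread('pics/side3.png'),c,(.0225,-.0198),(-.00135,0))
for k,v in m.items(): print(k,v)
"
```

```text
[-0.01197003  0.01419858  0.04640988] [-0.57  0.24 -0.55 -0.27  1.12  0.03 -0.24  0.28  0.93] [0.00794738 0.01363755 0.00782633]
0.0 [ 0.03477669 -0.06624038] [-0.73  4.54 -0.39 -1.98  1.11 -2.02] 16.390064529845905
0.02 [ 0.01463023 -0.03157387] [-0.67  2.78 -0.46 -1.28  1.11 -1.18] 6.65937983808998
0.03 [ 0.00455764 -0.01424155] [-0.63  1.85 -0.49 -0.91  1.12 -0.74] 3.568778375905921
0.04 [-0.00551436  0.00308989] [-0.6   0.88 -0.53 -0.52  1.12 -0.28] 1.8372182481229504
ring (array([-0.00011795, -0.00212587]), 23, 14, 332, array([0.0046655 , 0.00172086]), np.float64(0.05692884173113687))
dish (array([ 0.02385894, -0.02271317]), 16, 13, 300, array([ 0.02820997, -0.01959673]), np.float64(0.053027866128633964))
ring (array([ 5.06060148e-06, -2.30406511e-03]), 19, 11, 330, array([0.00521305, 0.00186302]), np.float64(0.05744992643002659))
dish (array([ 0.02389485, -0.02292417]), 17, 12, 304, array([ 0.03376832, -0.01515617]), np.float64(0.059673474871071885))
```

Request:
jog_arm([
  [0,0,1.5],
  [0,0,3.2],
  [0,0,3.6],
  [1.5,0,3.6],
  [3,0,3.6],
  [4,0,3.6],
  [4.4,0,3.6],
  [4.4,0,3.6],
], roll=[0,0,0,0,0,0,0,0])

```text
time: 4.85
eef_pos: [0.5951, -0.1823, 0.0608]
tool_rot: [0.737, 1.442, -0.733]
wrist_force: [0.4, 0.4, 0.6]
width: -0.0001
```

```bash
python3 -c "
from h import *
im=eyes.grab_frame('side');save(im,'side5.png')
plan()
s=r.read_state();print(s['time'],s['eef_pos'],proj(P('side'),s['eef_pos']))
I=cv2.imread('pics/side5.png')[60:280,240:420]
I=cv2.convertScaleAbs(I,alpha=1.3,beta=20)
cv2.imwrite('pics/c_side5.png',cv2.resize(I,None,fx=2.7,fy=2.7,interpolation=cv2.INTER_CUBIC))
"
```

```text
t 4.9 p [ 0.5958 -0.1825  0.0616] xax [ 0.003  0.001 -1.   ] tool z ang -53.99 q [-0.32  0.59  1.71  0.    0.84 -0.95] F [0.25 0.21 0.45] w 0.0003
4.9 [ 0.59578436 -0.18251713  0.06163354] [345.38350211 198.6241974 ]
```

View pics/c_side5.png

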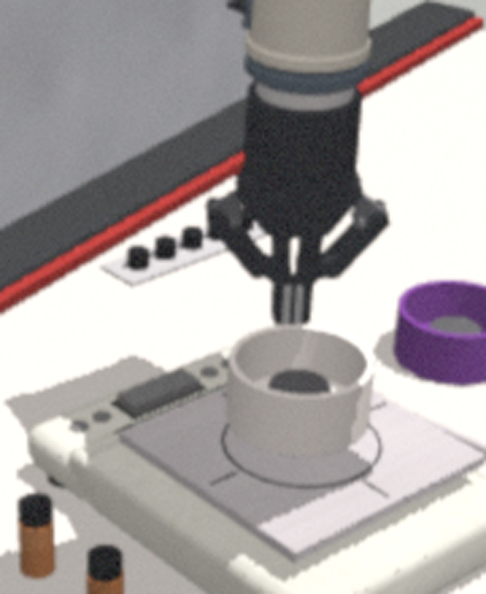

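Request:
jog_arm([
  [0,0,-0.15],
  [0,0,-0.3],
  [0,0,-0.45],
  [0,0,-0.6],
  [0,0,-0.75],
  [0,0,-0.9],
  [0,0,-1.05],
  [0,0,-1.2],
], roll=[0,0,0,0,0,0,0,0])

```text
time: 5.57
eef_pos: [0.5886, -0.1727, 0.0617]
tool_rot: [0.737, 1.44, -0.733]
wrist_force: [-0.1, -0.4, 0.6]
width: 0.0003
```

Request:
jog_arm([
  [0,0,-0.12],
  [0,0,-0.24],
  [0,0,-0.36],
  [0,0,-0.48],
  [0,0,-0.6],
  [0,0,-0.72],
  [0,0,-0.84],
  [0,0,-0.96],
], roll=[0,0,0,0,0,0,0,0])

```text
time: 6.23
eef_pos: [0.5829, -0.1648, 0.0617]
tool_rot: [0.737, 1.44, -0.733]
wrist_force: [-0.0, -0.0, -0.0]
width: -0.0001
```

```bash
cat >> h.py <<'E'
def shot(tag,cam='side',box=(60,280,240,420),f=2.7,a=1.3):
    im=eyes.grab_frame(cam);save(im,tag+'.png'); plan()
    I=cv2.convertScaleAbs(cv2.imread(f'pics/{tag}.png')[box[0]:box[1],box[2]:box[3]],alpha=a,beta=15)
    cv2.imwrite(f'pics/c_{tag}.png',cv2.resize(I,None,fx=f,fy=f,interpolation=cv2.INTER_CUBIC))
E
python3 -c "
from h import *
shot('side6')
m=measure(cv2.imread('pics/side6.png'),P('side'),(.0225,-.0198),(-.00135,0))
for k,v in m.items(): print(k,v)
"
```

```text
t 6.28 p [ 0.5827 -0.1647  0.0617] xax [ 0.003  0.001 -1.   ] tool z ang -53.99 q [-0.3   0.56  1.75  0.    0.82 -0.93] F [-0.21  0.22  0.04] w -0.0004
ring (array([-4.02215909e-05, -2.24467433e-03]), 20, 12, 330, array([0.00643832, 0.00299227]), np.float64(0.059090051408305214))
dish (array([ 0.02412313, -0.02315319]), 16, 13, 304, array([ 0.04086839, -0.0103388 ]), np.float64(0.06779032561366563))
```

View pics/c_side6.png

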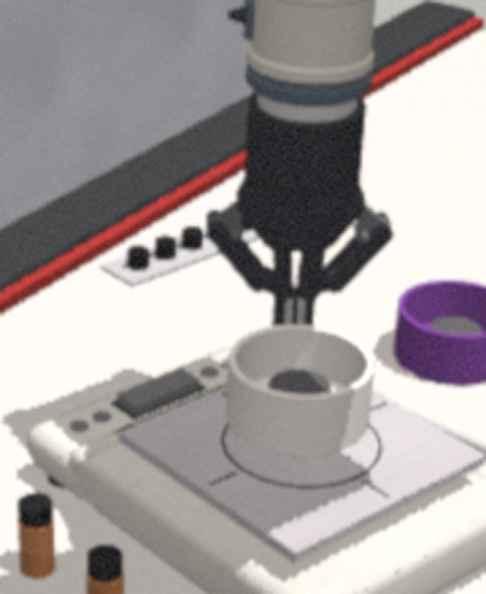

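Request:
jog_arm([
  [0,0,-0.1],
  [0,0,-0.2],
  [0,0,-0.3],
  [0,0,-0.4],
  [0,0,-0.5],
  [0,0,-0.6],
  [0,0,-0.7],
  [0,0,-0.8],
], roll=[0,0,0,0,0,0,0,0])

```text
time: 6.95
eef_pos: [0.5782, -0.1582, 0.0617]
tool_rot: [0.737, 1.44, -0.733]
wrist_force: [0.7, -1.1, -0.1]
width: -0.0001
```

Request:
jog_arm([
  [0,0,-0.1],
  [0,0,-0.2],
  [0,0,-0.3],
  [0,0,-0.4],
  [0,0,-0.5],
  [0,0,-0.6],
  [0,0,-0.7],
  [0,0,-0.8],
], roll=[0,0,0,0,0,0,0,0])

```text
time: 7.62
eef_pos: [0.5735, -0.1517, 0.0617]
tool_rot: [0.737, 1.44, -0.733]
wrist_force: [1.7, -0.5, -0.1]
width: -0.0001
```

```bash
python3 -c "
from h import *
shot('side7')
"
```

```text
t 7.67 p [ 0.5733 -0.1515  0.0617] xax [ 0.003  0.001 -1.   ] tool z ang -53.99 q [-0.28  0.55  1.78  0.    0.81 -0.91] F [ 1.37 -1.23 -0.74] w -0.0004
```

View pics/c_side7.png

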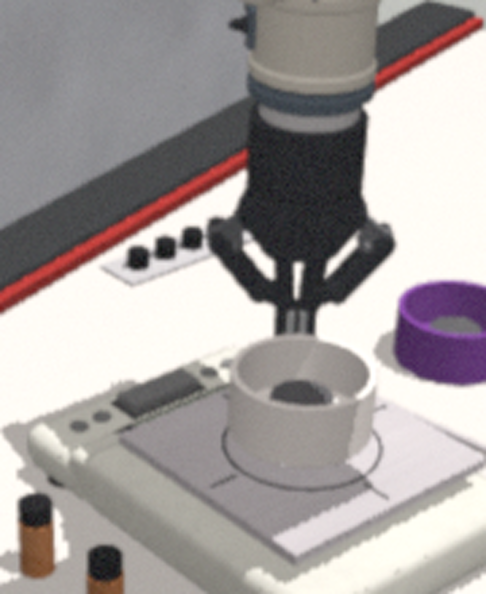

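```bash
cat >> h.py <<'E'
def track(f0,f1,d0=(.0225,-.0198),res=.35e-3,half=.12,cam='side'):
    """shift (balance frame mm) of dish rim and of pan between two images, by ECC"""
    c=P(cam); out=[]
    for z,g,rad in((.123,d0,(.040,.053)),(.078,None,None)):
        A,B=[rectify(cv2.imread(f'pics/{f}.png'),c,z,CEN0,YAW0,half,res).astype(np.float32).mean(2) for f in(f0,f1)]
        A,B=[cv2.GaussianBlur(x,(0,0),2) for x in(A,B)]
        n=A.shape[0]; v,u=np.mgrid[0:n,0:n]; bx=half-(v+.5)*res; by=half-(u+.5)*res
        if g is not None:
            d=np.hypot(bx-g[0],by-g[1]); m=(d>rad[0])&(d<rad[1])
        else:
            m=(by>.0)&(by<.075)&(bx<-.02)&(bx>-.078)   # back-left part: ring + ticks
            m|=(by>.035)&(by<.075)&(bx<.03)&(bx>-.078)
        M=np.eye(2,3,dtype=np.float32)
        try:
            cc,M=cv2.findTransformECC(A,B,M,cv2.MOTION_TRANSLATION,(3,200,1e-6),m.astype(np.uint8)*255,5)
            out.append((np.array([-M[1,2],-M[0,2]])*res*1e3,round(cc,3)))
        except cv2.error as e: out.append((None,str(e)[:40]))
    print("dish",out[0],"pan",out[1]); return out
E
python3 -c "
from h import *
track('side3','side6');track('side6','side7');track('side0','side3')
"
```

```text
dish (array([-1.4282612,  1.3090764], dtype=float32), 0.784) pan (array([12.073966  ,  0.09987473], dtype=float32), 0.806)
dish (array([-9.7976265,  7.383279 ], dtype=float32), 0.978) pan (array([-4.2821374,  1.7314093], dtype=float32), 0.977)
dish (array([0.35297596, 0.9068201 ], dtype=float32), 0.747) pan (array([1.3704543, 3.0831447], dtype=float32), 0.492)
```

Request:
jog_arm([
  [0,0,-0.12],
  [0,0,-0.24],
  [0,0,-0.36],
  [0,0,-0.48],
  [0,0,-0.6],
  [0,0,-0.72],
  [0,0,-0.84],
  [0,0,-0.96],
], roll=[0,0,0,0,0,0,0,0])

```text
time: 8.33
eef_pos: [0.5676, -0.1437, 0.0617]
tool_rot: [0.737, 1.44, -0.733]
wrist_force: [1.4, -1.3, -0.1]
width: -0.0001
```

Request:
jog_arm([
  [0,0,-0.12],
  [0,0,-0.24],
  [0,0,-0.36],
  [0,0,-0.48],
  [0,0,-0.6],
  [0,0,-0.7],
  [0,0,-0.8],
  [0,0,-0.8],
], roll=[0,0,0,0,0,0,0,0])

```text
time: 9.0
eef_pos: [0.5628, -0.1371, 0.0617]
tool_rot: [0.737, 1.441, -0.733]
wrist_force: [1.1, -1.5, 0.2]
width: 0.0002
```

```bash
python3 -c "
from h import *
shot('side8')
track('side7','side8',(.0127,-.0124))
"
```

```text
t 9.05 p [ 0.5629 -0.1372  0.0617] xax [ 0.003  0.001 -1.   ] tool z ang -53.98 q [-0.26  0.53  1.81  0.    0.79 -0.89] F [ 0.6  -1.76  0.44] w -0.0002
dish (array([-2.628361  , -0.21019892], dtype=float32), 0.783) pan (array([-4.113888  , -0.02922883], dtype=float32), 0.893)
```

View pics/c_side8.png

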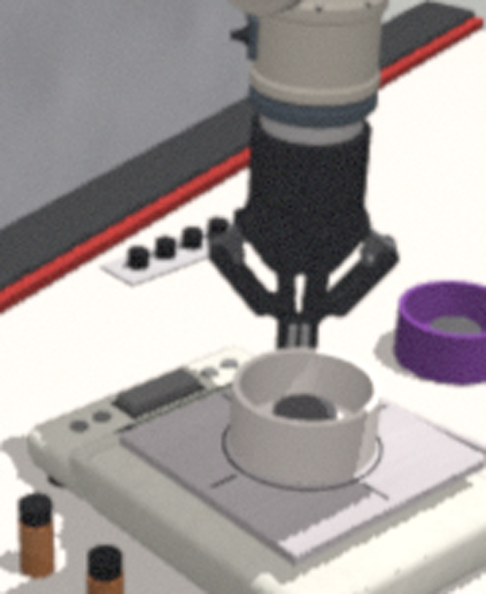

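Request:
jog_arm([
  [0,0,0.2],
  [0,0,0.6],
  [0,0,1.4],
  [0,0,3.0],
  [-3,0,4],
  [-7,0,4.5],
  [-11,0,5],
  [-11,0,8],
], roll=[0,0,0,0,0,0,0,0])

```text
time: 9.72
eef_pos: [0.6126, -0.2019, 0.1802]
tool_rot: [0.736, 1.431, -0.729]
wrist_force: [2.7, -1.1, 0.3]
width: -0.0
```

Request:
jog_arm([
  [0,0,4],
  [0,0,8],
  [0,0,12],
  [0,0,16],
  [0,0,20],
  [0,0,22],
  [0,0,22],
], roll=[0,0,0,0,0,0,0])

```text
time: 10.3
eef_pos: [0.7433, -0.3844, 0.1807]
tool_rot: [0.738, 1.43, -0.732]
wrist_force: [-0.3, -0.2, -1.1]
width: -0.0003
```

```bash
python3 -c "
from h import *
save(eyes.grab_frame('top'),'top9.png'); save(eyes.grab_frame('side'),'side9.png'); plan()
for n in ('top','side'):
  m=measure(cv2.imread(f'pics/{n}9.png'),P(n),(.001,.0),(-.00135,0),tag=f'm_{n}9')
  for k,v in m.items(): print(n,k,np.round(v[0]*1e3,2),v[1:4],np.round(v[4]*1e3,2),round(v[5]*1e3,2))
a=cv2.imread('pics/m_top9.png');b=cv2.imread('pics/m_side9.png')
cv2.imwrite('pics/mm9.png',np.vstack([cv2.resize(a,(600,300)),cv2.resize(b,(600,300))]))
"
```

```text
t 10.4 p [ 0.7417 -0.3805  0.1806] xax [ 0.011 -0.    -1.   ] tool z ang -53.98 q [-0.49  0.75  1.09  0.01  1.29 -1.12] F [ 0.24  0.48 -0.04] w -0.0002
top ring [-3.28  2.03] (1, 1, 360) [-3.28  2.03] 50.8
top dish [3.98 4.59] (30, 13, 123) [4.14 4.49] 47.93
side ring [-0.16 -2.08] (10, 10, 334) [ 0.86 -1.2 ] 52.13
side dish [ 0.42 -1.95] (15, 11, 168) [-0.1  -0.63] 48.19
```

View pics/mm9.png

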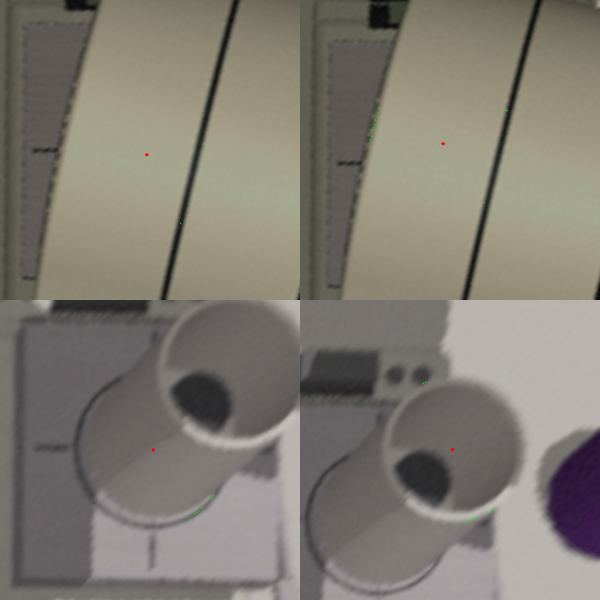

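View pics/top9.png

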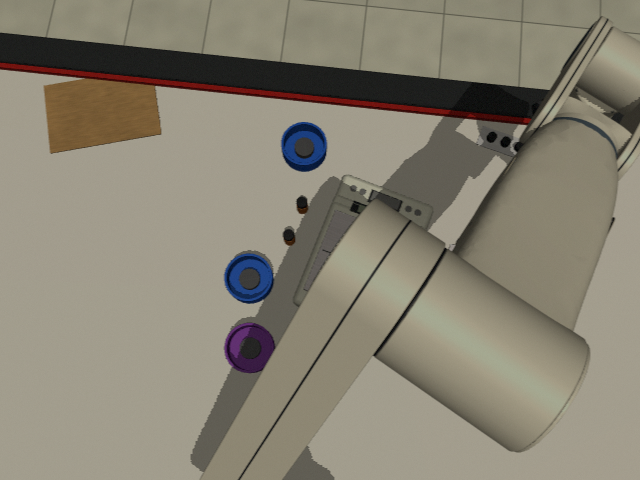

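Request:
jog_arm([
  [0,-3.5,-1.7],
  [0,-7,-3.4],
  [0,-10.5,-5.1],
  [0,-14,-6.8],
  [0,-17.5,-8.5],
  [0,-21,-10.2],
  [0,-24.5,-11.9],
  [0,-28,-13.6],
], roll=[0,0,0,0,0,0,0,0])

```text
time: 11.07
eef_pos: [0.433, -0.4337, 0.1776]
tool_rot: [0.737, 1.434, -0.729]
wrist_force: [-0.5, -1.1, -0.6]
width: 0.0001
```

Request:
jog_arm([
  [0,-3,-0.7],
  [0,-6,-1.4],
  [0,-9,-2.1],
  [0,-12,-2.8],
  [0,-13,-3],
], roll=[0,0,0,0,0])

```text
time: 11.48
eef_pos: [0.307, -0.4856, 0.1766]
tool_rot: [0.738, 1.434, -0.73]
wrist_force: [-0.3, 0.2, -0.2]
width: 0.0
```

```bash
cat >> h.py <<'E'
def look(k,gd=(-.001,0.),cams=('top','side')):
    for n in cams: save(eyes.grab_frame(n),f'{n}{k}.png')
    plan(); V=[]
    for n in cams:
        m=measure(cv2.imread(f'pics/{n}{k}.png'),P(n),gd,(-.00135,0),tag=f'm_{n}{k}')
        for kk,v in m.items(): print(n,kk,np.round(v[0]*1e3,2),v[1:4],np.round(v[4]*1e3,2),round(v[5]*1e3,2))
        V.append(cv2.resize(cv2.imread(f'pics/m_{n}{k}.png'),(600,300)))
    cv2.imwrite(f'pics/mm{k}.png',np.vstack(V))
E
python3 -c "
from h import *
look(10)"
```

```text
t 11.58 p [ 0.3089 -0.4857  0.1766] xax [ 0.011  0.    -1.   ] tool z ang -54.03 q [-1.03  0.37  1.76  0.01  1.01 -1.66] F [-0.26  0.01  0.57] w -0.0002
top ring [-1.49 -0.8 ] (58, 48, 172) [-1.18 -0.79] 51.07
top dish [ 0.15 -2.12] (137, 100, 104) [-0.18 -1.94] 47.57
side ring [ 1.22 -1.45] (6, 6, 335) [-0.18 -2.57] 52.57
side dish [-0.18 -2.79] (37, 31, 272) [-0.52 -3.58] 48.78
```

View pics/mm10.png

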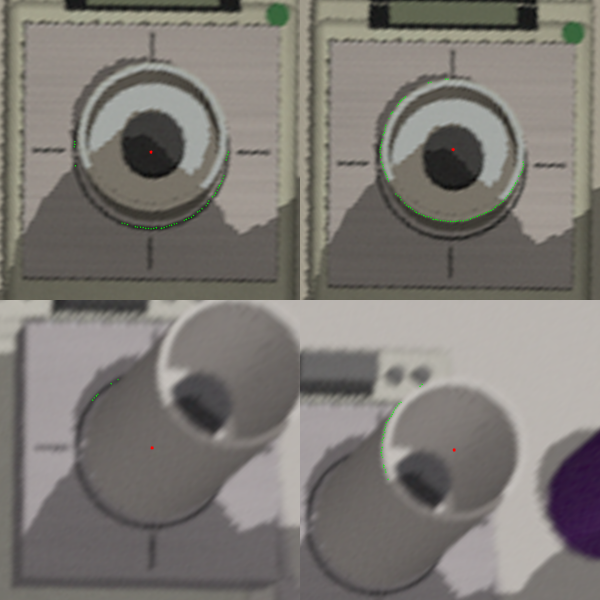

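```bash
cat > fine.py <<'E'
from h import *
def ticks(f,cam='top',res=.2e-3,half=.1):
    I=rectify(cv2.imread(f'pics/{f}.png'),P(cam),.078,CEN0,YAW0,half,res); G=cv2.GaussianBlur(I.astype(np.float32).mean(2),(0,0),2)
    n=G.shape[0]; px=lambda b:int((half-b)/res)
    def line(T,lo,hi,c):  # along first index rows -> for each column in range find min near c ; T indexed [cross, along]
        out=[]
        for a in range(px(hi),px(lo),3):
            s=T[px(c+.004):px(c-.004),a]; k=int(np.argmin(s)); d=np.median(s)-s[k]
            if 2<k<len(s)-3 and d>6:
                den=s[k-1]-2*s[k]+s[k+1]; k2=k+.5*(s[k-1]-s[k+1])/den
                out.append((half-(a+.5)*res, half-(px(c+.004)+k2+.5)*res))
        out=np.array(out); return (None,0) if len(out)<5 else (np.median(out,0)*1e3,len(out))
    print(f,"left/right ticks -> (by,bx):",line(G,.058,.077,-.001),line(G,-.078,-.059,-.001))
    print(f,"front/back ticks -> (bx,by):",line(G.T,.058,.077,-.0005),line(G.T,-.079,-.060,-.0005))
def zoom(f,cam,z,tag,half=.065,res=.11e-3,cen=(-.001,-.0005)):
    global CEN0
    I=rectify(cv2.imread(f'pics/{f}.png'),P(cam),z,w(cen),YAW0,half,res)
    I=cv2.resize(I,(560,560)); cv2.imwrite(f'pics/{tag}.png',I)
E
python3 -c "
from fine import *
ticks('top0');ticks('top10')
ticks('side0','side');ticks('side10','side')
zoom('top10','top',.078,'z_top10');zoom('side10','side',.078,'z_side10')"
```

```text
top0 left/right ticks -> (by,bx): (array([67.6      , -0.2149567]), 32) (array([-68.4       ,  -1.63725764]), 32)
top0 front/back ticks -> (bx,by): (None, 0) (array([-6.79000000e+01,  5.70937991e-02]), 27)
top10 left/right ticks -> (by,bx): (array([67.6       , -0.19531325]), 32) (array([-68.4       ,  -1.60738081]), 32)
top10 front/back ticks -> (bx,by): (array([68.5       , -1.51365995]), 29) (array([-69.4      ,   0.1174584]), 32)
side0 left/right ticks -> (by,bx): (array([67.6       ,  1.54110789]), 32) (array([-71.1       ,  -0.11906773]), 23)
side0 front/back ticks -> (bx,by): (None, 0) (array([-67.6       ,  -1.54933333]), 26)
side10 left/right ticks -> (by,bx): (array([67.6       ,  1.65107101]), 32) (array([-72.3       ,   0.84395707]), 11)
side10 front/back ticks -> (bx,by): (array([67.6       , -3.09831649]), 8) (array([-69.4       ,  -1.35403126]), 32)
```

View pics/z_top10.png

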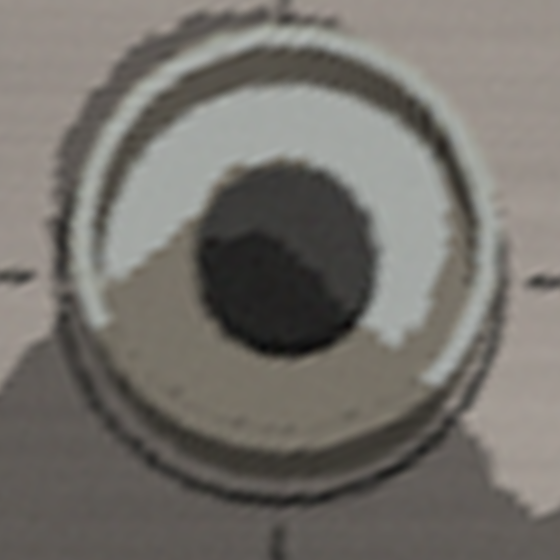

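View pics/z_side10.png

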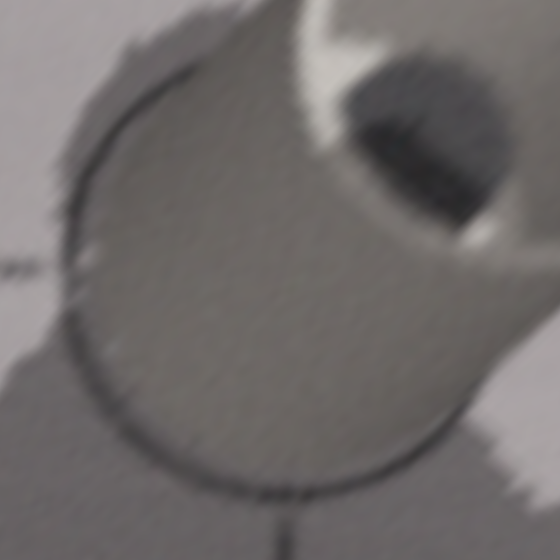

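```bash
cat >> fine.py <<'E'
def polar(f,cam,cen,tag,z=.078,r0=.040,r1=.056):
    c=P(cam); th=np.radians(np.arange(0,360,1)); rr=np.arange(r0,r1,.1e-3)
    bx=cen[0]+np.outer(rr,np.cos(th)); by=cen[1]+np.outer(rr,np.sin(th))
    cs,sn=np.cos(YAW0),np.sin(YAW0); X=CEN0[0]+cs*bx-sn*by; Y=CEN0[1]+sn*bx+cs*by
    E=np.array(c["extrinsics"]); Q=np.stack([X,Y,np.full_like(X,z),np.ones_like(X)],-1)@E.T
    I=cv2.remap(cv2.imread(f'pics/{f}.png'),(c["fx"]*Q[...,0]/-Q[...,2]+c["cx"]).astype(np.float32),(c["fy"]*Q[...,1]/Q[...,2]+c["cy"]).astype(np.float32),cv2.INTER_CUBIC)
    G=I.mean(2); 
    J=cv2.normalize(G,None,0,255,cv2.NORM_MINMAX).astype(np.uint8); J=cv2.createCLAHE(4,(2,8)).apply(J)
    J=cv2.resize(J,(720,320))
    for k in range(0,360,30): cv2.putText(J,str(k),(k*2,12),0,.4,255,1)
    for mm in (48,50.5): cv2.line(J,(0,int((mm/1e3-r0)/(r1-r0)*320)),(6,int((mm/1e3-r0)/(r1-r0)*320)),255,1)
    cv2.imwrite(f'pics/{tag}.png',J); return G,rr
E
python3 -c "
from fine import *
polar('top10','top',(-.0009,-.0007),'p_top10');polar('side10','side',(.00095,-.0021),'p_side10')
cv2.imwrite('pics/p10.png',np.vstack([cv2.imread('pics/p_top10.png',0),cv2.imread('pics/p_side10.png',0)])[:,:])"
```

```text
(no output)
```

View pics/p10.png

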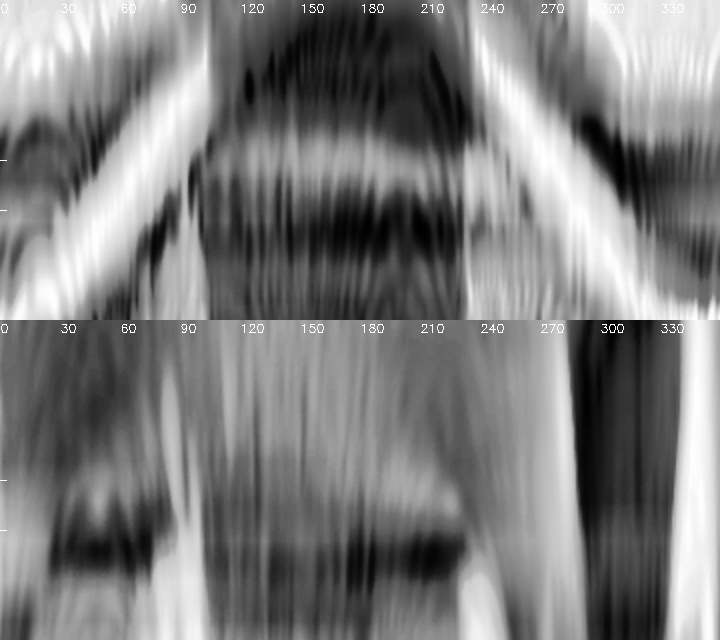

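```bash
python3 -c "
from fine import *
polar('top10','top',(0.,-.0020),'p_a',.123,.038,.054);polar('top0','top',(.0224,-.0196),'p_b',.123,.038,.054)
cv2.imwrite('pics/p10b.png',np.vstack([cv2.imread('pics/p_a.png',0),cv2.imread('pics/p_b.png',0)])[:,:])"
```

```text
(no output)
```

View pics/p10b.png

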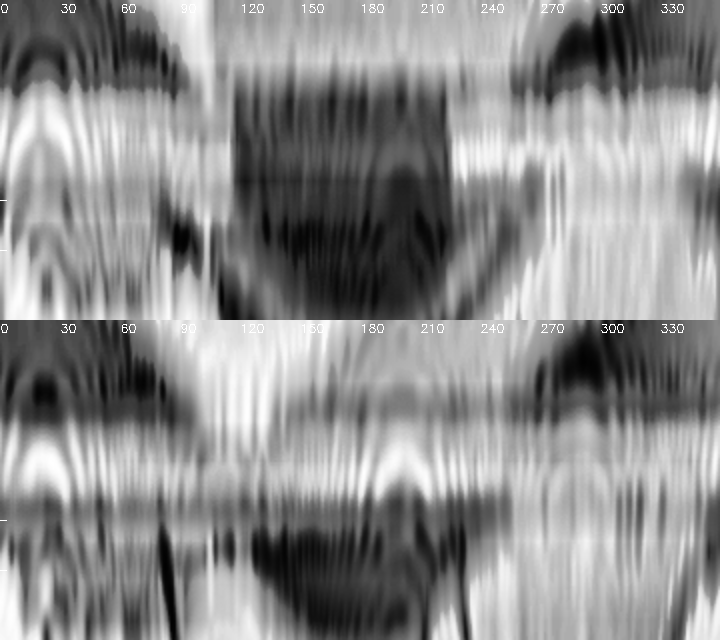

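Request:
jog_arm([
  [0,-4,0],
  [0,-8,0.2],
  [0,-12,0.4],
  [0,-16,0.5],
  [0,-19.6,0.6],
  [0,-19.6,0.6],
], roll=[0,0,0,0,0,0])

```text
time: 12.08
eef_pos: [0.1511, -0.6088, 0.1751]
tool_rot: [0.739, 1.432, -0.734]
wrist_force: [-1.2, 0.2, 0.5]
width: 0.0004
```

```bash
python3 -c "
from fine import *
look(11)
ticks('top11'); ticks('side11','side')
polar('top11','top',(0.,-.0020),'p_a',.123,.038,.054);polar('top11','top',(-.0009,-.0007),'p_b')
cv2.imwrite('pics/p11.png',np.vstack([cv2.imread('pics/p_a.png',0),cv2.imread('pics/p_b.png',0)])[:,:])
zoom('top11','top',.078,'z_top11')"
```

```text
t 12.18 p [ 0.1543 -0.6056  0.1747] xax [ 0.011  0.001 -1.   ] tool z ang -54.1 q [-1.35  0.44  1.65  0.01  1.05 -1.98] F [0.59 0.24 0.22] w 0.0006
top ring [-1.55 -0.64] (79, 69, 172) [-1.18 -0.66] 51.12
top dish [-0.03 -2.21] (141, 107, 98) [-0.32 -1.99] 47.57
side ring [-0.25 -3.16] (6, 6, 225) [-1.29 -2.72] 50.27
side dish [ 0.4  -2.73] (48, 41, 183) [-0.26 -2.02] 47.4
top11 left/right ticks -> (by,bx): (array([67.6       , -0.19682944]), 32) (array([-68.4       ,  -1.63530558]), 32)
top11 front/back ticks -> (bx,by): (array([68.5       , -1.51638687]), 29) (array([-69.4       ,   0.08950755]), 32)
side11 left/right ticks -> (by,bx): (array([67.6       ,  1.58149749]), 32) (array([-72.9       ,  -0.35538524]), 17)
side11 front/back ticks -> (bx,by): (array([67.3       , -3.10681015]), 9) (array([-69.4       ,  -1.34969875]), 32)
```

View pics/mm11.png

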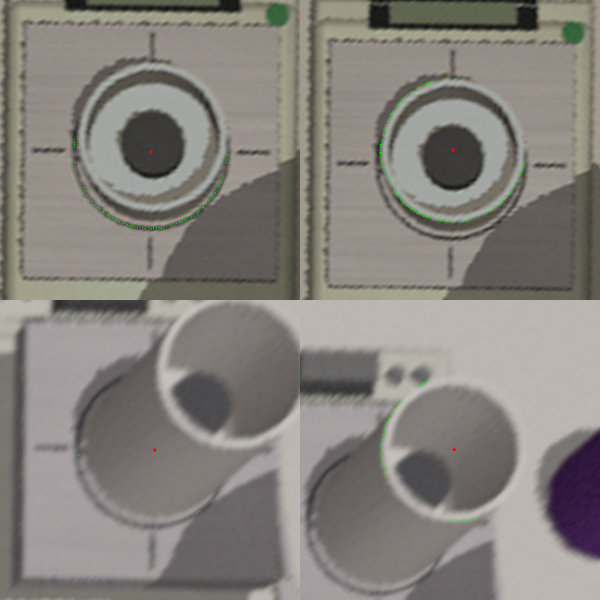

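View pics/p11.png

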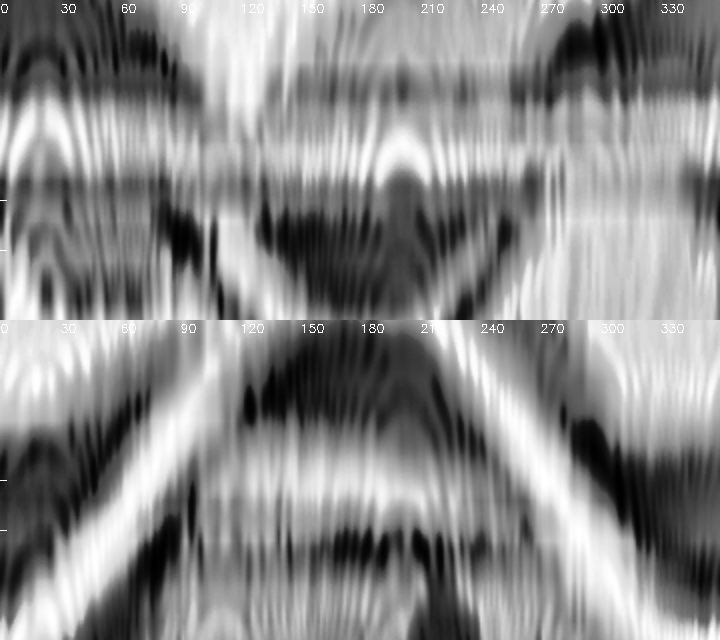

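View pics/z_top11.png

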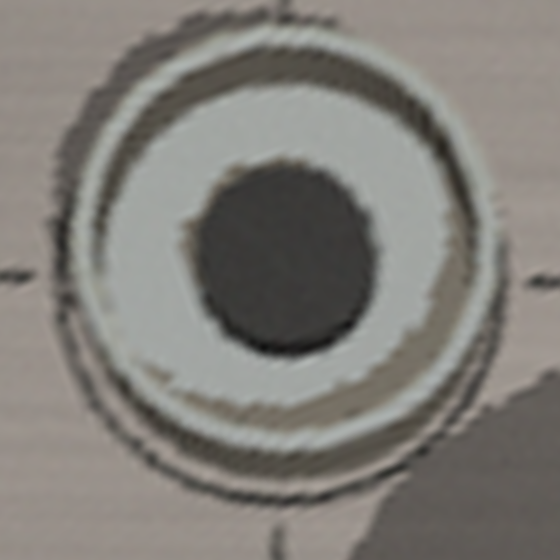

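Request:
jog_arm([
  [0,4,-0.7],
  [0,8,-1.3],
  [0,12,-2],
  [0,16,-2.7],
  [0,20,-3.4],
  [0,24,-4],
  [0,28,-4.7],
  [0,32,-5.3],
], roll=[0.02,0.04,0.06,0.08,0.1,0.12,0.13,0.13])

```text
time: 12.85
eef_pos: [0.3846, -0.3711, 0.1777]
tool_rot: [0.839, 1.395, -0.828]
wrist_force: [1.1, -1.1, 0.3]
width: 0.0
```

```bash
python3 -c "
from h import *
plan((.5753,-.1803,.175),-61.5)"
```

```text
t 12.85 p [ 0.3846 -0.3711  0.1777] xax [ 0.012  0.002 -1.   ] tool z ang -61.44 q [-0.8   0.31  1.85  0.01  0.98 -1.3 ] F [ 1.13 -1.1   0.28] w 0.0
shift cm [ 0.53 25.86 -7.64]
roll 0.001
```

Request:
jog_arm([
  [0,4,-1.2],
  [0,8,-2.4],
  [0,12,-3.5],
  [0,16,-4.7],
  [0,20,-5.9],
  [0,23.5,-7],
  [0.3,25.9,-7.6],
  [0.5,25.9,-7.6],
], roll=[0,0,0,0,0,0,0,0])

```text
time: 13.52
eef_pos: [0.5795, -0.1742, 0.1755]
tool_rot: [0.836, 1.396, -0.82]
wrist_force: [0.1, 0.5, 1.0]
width: -0.0001
```

```bash
python3 -c "
from h import *
plan((.5753,-.1803,.0625),-61.5)"
```

```text
t 13.52 p [ 0.5795 -0.1742  0.1755] xax [ 0.014  0.003 -1.   ] tool z ang -61.04 q [-0.32  0.41  1.7   0.01  1.02 -0.83] F [0.06 0.51 0.95] w -0.0001
shift cm [11.29 -0.81  0.28]
roll 0.008
```

Request:
jog_arm([
  [3,-0.4,0.3],
  [6.5,-0.5,0.3],
  [9.5,-0.5,0.3],
  [11,-0.5,0.3],
  [11.2,-0.5,0.3],
  [11.2,-0.5,0.3],
], roll=[0.008,0.008,0.008,0.008,0.008,0.008])

```text
time: 14.02
eef_pos: [0.5772, -0.1774, 0.0626]
tool_rot: [0.841, 1.397, -0.826]
wrist_force: [0.5, -0.8, -0.5]
width: -0.0
```

```bash
python3 -c "
from h import *
plan((.5539,-.1409,.0625),-61.5)"
```

```text
t 14.02 p [ 0.5772 -0.1774  0.0626] xax [ 0.011  0.004 -1.   ] tool z ang -61.42 q [-0.32  0.56  1.76  0.01  0.81 -0.83] F [ 0.5  -0.8  -0.48] w -0.0
shift cm [ 0.   -0.29 -4.32]
roll 0.001
```

Request:
jog_arm([
  [0,-0.1,-0.4],
  [0,-0.2,-0.8],
  [0,-0.3,-1.2],
  [0,-0.3,-1.6],
  [0,-0.3,-2.0],
  [0,-0.3,-2.4],
  [0,-0.3,-2.7],
  [0,-0.3,-3.0],
], roll=[0,0,0,0,0,0,0,0])

```text
time: 14.68
eef_pos: [0.56, -0.1522, 0.0627]
tool_rot: [0.841, 1.397, -0.826]
wrist_force: [-0.6, 0.3, -0.4]
width: -0.0
```

```bash
python3 -c "
from h import *
plan((.5539,-.1409,.0625),-61.5)"
```

```text
t 14.68 p [ 0.56   -0.1522  0.0627] xax [ 0.012  0.004 -1.   ] tool z ang -61.41 q [-0.29  0.53  1.82  0.01  0.78 -0.8 ] F [-0.63  0.32 -0.44] w -0.0
shift cm [ 0.01  0.   -1.29]
roll 0.002
```

Request:
jog_arm([
  [0,0,-0.2],
  [0,0,-0.4],
  [0,0,-0.6],
  [0,0,-0.75],
  [0,0,-0.9],
  [0,0,-1.05],
  [0,0,-1.2],
  [0,0,-1.3],
], roll=[0,0,0,0,0,0,0,0])

```text
time: 15.35
eef_pos: [0.5539, -0.1409, 0.0627]
tool_rot: [0.841, 1.396, -0.826]
wrist_force: [0.1, -1.3, -0.9]
width: 0.0003
```

Request:
jog_arm([
  [0,0,0],
  [0,0,0.15],
  [0,0,0.3],
  [0,0,0.6],
  [0,0,1.4],
  [0,0,3.0],
  [-3,0,4.5],
  [-6,0,5],
], roll=[0,0,0,0,0,0,0,0])

```text
time: 16.02
eef_pos: [0.5769, -0.1865, 0.122]
tool_rot: [0.841, 1.399, -0.828]
wrist_force: [1.5, -1.4, 0.3]
width: 0.0001
```

```bash
python3 -c "
from h import *
plan((.37,-.42,.175),-61.5)"
```

```text
t 16.02 p [ 0.5769 -0.1865  0.122 ] xax [ 0.009  0.004 -1.   ] tool z ang -61.46 q [-0.34  0.48  1.73  0.01  0.93 -0.84] F [ 1.49 -1.38  0.31] w 0.0001
shift cm [ -5.58 -29.28  10.63]
roll 0.001
```

Request:
jog_arm([
  [-3,-1,1],
  [-5.6,-4,2],
  [-5.6,-8,3.2],
  [-5.6,-12,4.5],
  [-5.6,-16,6],
  [-5.6,-20,7.5],
  [-5.6,-24,9],
  [-5.6,-28,10.5],
], roll=[0,0,0,0,0,0,0,0])

```text
time: 16.68
eef_pos: [0.3822, -0.4111, 0.1757]
tool_rot: [0.841, 1.398, -0.828]
wrist_force: [1.4, -0.7, 0.4]
width: -0.0005
```

Request:
jog_arm([
  [0,-4,0.7],
  [0,-8,1],
  [0,-12,1.5],
  [0,-16,1.8],
  [0,-20,2],
  [0,-24,2.2],
  [0,-28,2.4],
  [0,-28,2.4],
], roll=[0,0,0,0,0,0,0,0])

```text
time: 17.35
eef_pos: [0.1419, -0.5699, 0.1732]
tool_rot: [0.842, 1.396, -0.834]
wrist_force: [0.5, -0.0, 0.5]
width: 0.0003
```

```bash
python3 -c "
from fine import *
look(12)
ticks('top12')
polar('top12','top',(-.0010,-.0010),'p_a',.123,.038,.054);polar('top12','top',(-.0009,-.0007),'p_b')
cv2.imwrite('pics/p12.png',np.vstack([cv2.imread('pics/p_a.png',0),cv2.imread('pics/p_b.png',0)])[:,:])
zoom('top12','top',.078,'z_top12')"
```

```text
t 17.45 p [ 0.1459 -0.5669  0.1728] xax [ 0.01   0.004 -1.   ] tool z ang -61.67 q [-1.35  0.39  1.73  0.01  1.02 -1.85] F [-0.1  -0.56  0.43] w 0.0001
top ring [-1.61 -0.98] (70, 61, 172) [-1.2  -0.85] 51.14
top dish [-1.65 -0.61] (149, 121, 80) [-1.9  -0.33] 47.61
side ring [ 2.92 -2.98] (8, 8, 306) [3.96 0.48] 47.52
side dish [-1.13 -0.94] (53, 44, 176) [-2.03 -0.09] 47.25
top12 left/right ticks -> (by,bx): (array([67.6       , -0.22660568]), 32) (array([-68.4       ,  -1.60945579]), 32)
top12 front/back ticks -> (bx,by): (array([67.6       , -1.36208162]), 32) (array([-6.94000000e+01,  6.46784902e-02]), 32)
```

View pics/p12.png

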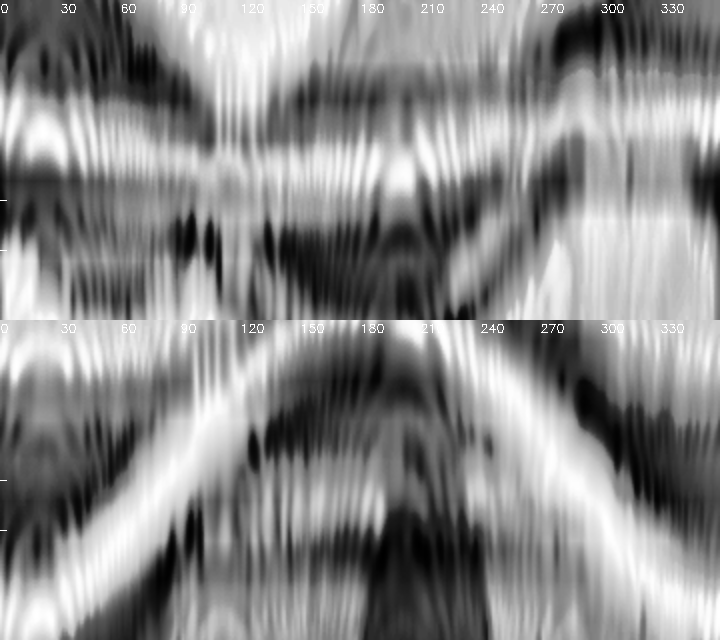

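View pics/z_top12.png

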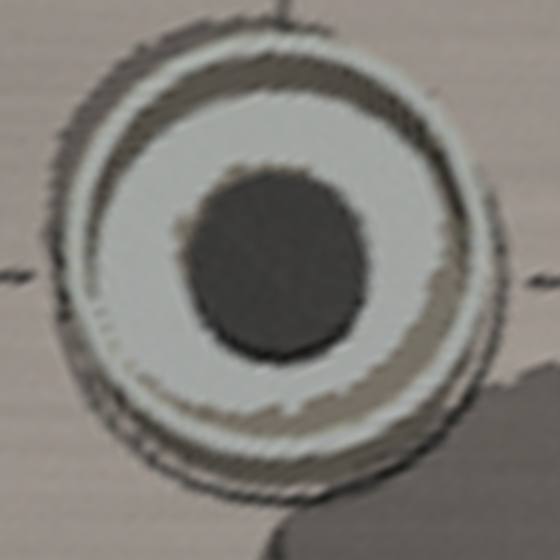

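```bash
python3 -c "
from fine import *
ticks('side12','side')
polar('side12','side',(.00095,-.0021),'p_a');polar('side11','side',(.00095,-.0021),'p_b')
cv2.imwrite('pics/p12s.png',np.vstack([cv2.imread('pics/p_a.png',0),cv2.imread('pics/p_b.png',0)])[:,:500])
I=cv2.imread('pics/side12.png')[180:250,305:400]; cv2.imwrite('pics/z_side12.png',cv2.resize(cv2.convertScaleAbs(I,alpha=1.5,beta=-40),None,fx=8,fy=8,interpolation=cv2.INTER_CUBIC))
"
```

```text
side12 left/right ticks -> (by,bx): (array([67.6      ,  1.5030764]), 32) (array([-70.5       ,  -1.43435597]), 25)
side12 front/back ticks -> (bx,by): (array([67.9       , -2.73159891]), 15) (array([-69.4       ,  -1.32567436]), 32)
```

View pics/p12s.png

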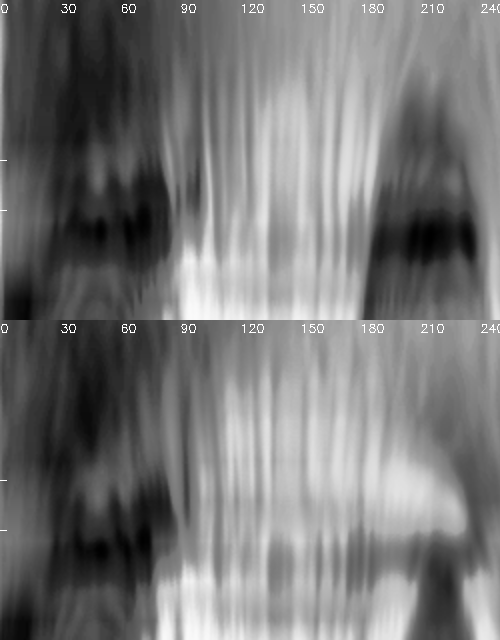

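View pics/z_side12.png

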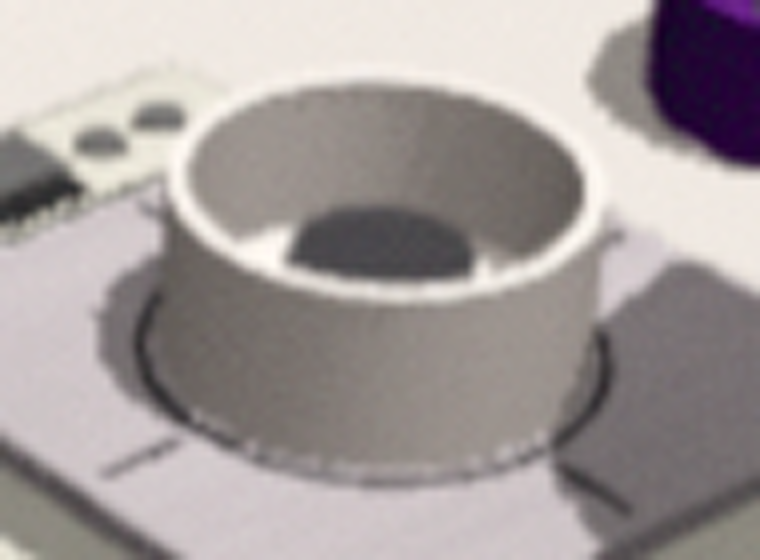

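The dish moved by about (-1.6, +1.6) mm. Top ring and rim fits now put it within about 0.5–0.8 mm of the ring's middle. The side crop shows the ring on both sides of the dish at zoom (140,340) and (607,370), with a sliver along the front. It is centred well inside 2.5 mm, so the key is next.

Request:
jog_arm([
  [0,4,-0.8],
  [0,8,-1.6],
  [0,12,-2.5],
  [0,16,-3.3],
  [0,20,-4.1],
  [0,24,-4.9],
  [0,28,-5.7],
  [0,32,-6.5],
], roll=[0.1,0.2,0.3,0.4,0.5,0.6,0.7,0.757])

```text
time: 18.12
eef_pos: [0.3987, -0.3551, 0.1762]
tool_rot: [1.411, 1.069, -1.393]
wrist_force: [-0.3, -0.3, -0.2]
width: 0.0001
```

```bash
python3 -c "
from h import *
plan((.6705,-.129,.17),-105.1)"
```

```text
t 18.12 p [ 0.3987 -0.3551  0.1762] xax [ 0.01   0.004 -1.   ] tool z ang -105.23 q [-0.76  0.31  1.85  0.01  0.98 -0.5 ] F [-0.29 -0.27 -0.17] w 0.0001
shift cm [  0.98  20.28 -28.96]
roll -0.002
```

Request:
jog_arm([
  [0,2.3,-3.3],
  [0,4.6,-6.5],
  [0,6.9,-9.8],
  [0,9.2,-13],
  [0,11.5,-16.4],
  [0,13.8,-19.7],
  [0,16,-23],
  [0.3,18.3,-26],
], roll=[0,0,0,0,0,0,0,0])

```text
time: 18.78
eef_pos: [0.6454, -0.1487, 0.177]
tool_rot: [1.409, 1.07, -1.39]
wrist_force: [0.8, -1.1, 0.2]
width: 0.0005
```

```bash
python3 -c "
from h import *
plan((.6705,-.129,.06),-105.1)"
```

```text
t 18.78 p [ 0.6454 -0.1487  0.177 ] xax [ 0.01   0.004 -1.   ] tool z ang -105.09 q [-0.25  0.49  1.56  0.01  1.08  0.01] F [ 0.8  -1.07  0.21] w 0.0005
shift cm [11.74  1.81 -2.47]
roll 0.0
```

Request:
jog_arm([
  [0,1.5,-2],
  [3,1.8,-2.5],
  [6.5,1.8,-2.5],
  [9.5,1.8,-2.5],
  [11.5,1.8,-2.5],
  [11.7,1.8,-2.5],
  [11.7,1.8,-2.5],
], roll=[0,0,0,0,0,0,0])

```text
time: 19.37
eef_pos: [0.6695, -0.1272, 0.059]
tool_rot: [1.407, 1.073, -1.392]
wrist_force: [-0.3, 0.8, -0.1]
width: -0.0001
```

```bash
python3 -c "
from h import *
shot('side13')
s=r.read_state()
c=P('side')
print([proj(c,s['eef_pos']+[0,0,d]).round(1) for d in (0,.03,.038,.045)],proj(c,(.6698,-.1294,.051)))
plan((.6705,-.129,.06),-105.1)"
```

```text
t 19.42 p [ 0.6708 -0.1278  0.0608] xax [ 0.01   0.005 -1.   ] tool z ang -105.02 q [-0.21  0.66  1.57  0.01  0.9   0.05] F [-0.37  0.44  0.87] w -0.0001
[array([297.4, 198.8]), array([297.5, 185.2]), array([297.5, 181.6]), array([297.5, 178.3])] [298.28459773 202.93403473]
t 19.42 p [ 0.6708 -0.1278  0.0608] xax [ 0.01   0.005 -1.   ] tool z ang -105.02 q [-0.21  0.66  1.57  0.01  0.9   0.05] F [-0.37  0.44  0.87] w -0.0001
shift cm [ 0.07 -0.    0.13]
roll 0.001
```

View pics/c_side13.png

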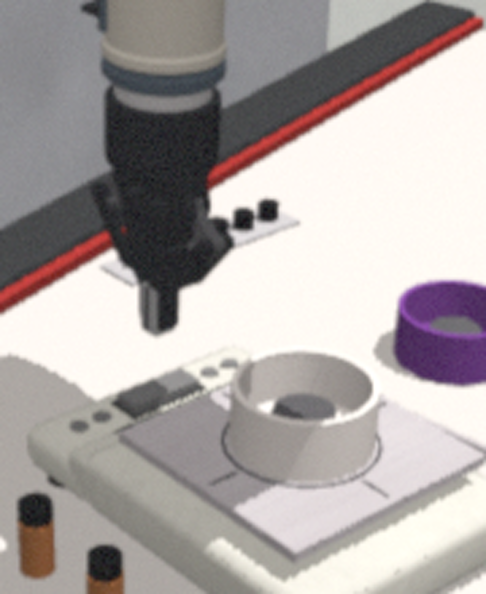

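Request:
jog_arm([
  [0.8,0,0.1],
  [1.6,0,0.1],
  [2.3,0,0.1],
  [2.8,0,0.1],
  [3.2,0,0.1],
  [3.5,0,0.1],
  [3.7,0,0.1],
  [3.8,0,0.1],
], roll=[0,0,0,0,0,0,0,0])

```text
time: 20.08
eef_pos: [0.6709, -0.1286, 0.0224]
tool_rot: [1.409, 1.071, -1.39]
wrist_force: [0.2, -0.1, 0.0]
width: 0.0004
```

```bash
python3 -c "
from h import *
shot('side14')
"
```

```text
t 20.13 p [ 0.6709 -0.1286  0.0224] xax [ 0.01   0.005 -1.   ] tool z ang -105.03 q [-0.21  0.71  1.58  0.01  0.84  0.05] F [-1.12  0.41  0.36] w 0.0003
```

View pics/c_side14.png

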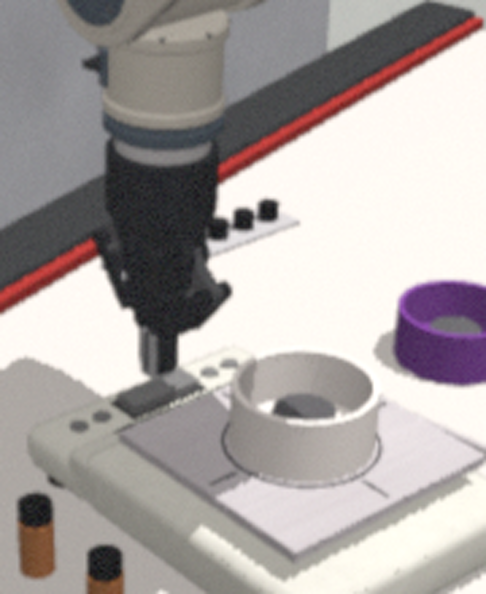

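Request:
jog_arm([
  [0.1,0,0],
  [0.2,0,0],
  [0.3,0,0],
  [0.4,0,0],
  [0.5,0,0],
  [0.6,0,0],
  [0.7,0,0],
  [0.7,0,0],
], roll=[0,0,0,0,0,0,0,0])

```text
time: 20.8
eef_pos: [0.6708, -0.1285, 0.0152]
tool_rot: [1.409, 1.071, -1.39]
wrist_force: [0.4, -0.1, 0.2]
width: 0.0001
```

Request:
jog_arm([
  [0.1,0,0],
  [0.2,0,0],
  [0.3,0,0],
  [0.3,0,0],
], roll=[0,0,0,0])

```text
time: 21.13
eef_pos: [0.6708, -0.1285, 0.0121]
tool_rot: [1.409, 1.071, -1.39]
wrist_force: [1.3, 0.3, 1.2]
width: -0.0003
```

Request:
jog_arm([
  [0.1,0,0],
  [0.2,0,0],
  [0.2,0,0],
], roll=[0,0,0])

```text
time: 21.38
eef_pos: [0.6709, -0.1285, 0.0102]
tool_rot: [1.409, 1.071, -1.39]
wrist_force: [-0.5, 0.9, 3.5]
width: 0.0001
```

Request:
jog_arm([
  [0.1,0,0],
  [0.15,0,0],
  [0.15,0,0],
], roll=[0,0,0])

```text
time: 21.63
eef_pos: [0.6709, -0.1285, 0.0088]
tool_rot: [1.409, 1.071, -1.39]
wrist_force: [-1.6, -1.1, 4.6]
width: 0.0002
```

Request:
jog_arm([
  [0.1,0,0],
  [0.2,0,0],
  [0.25,0,0],
  [0.25,0,0],
  [0.25,0,0],
], roll=[0,0,0,0,0])

```text
time: 22.05
eef_pos: [0.671, -0.1285, 0.0066]
tool_rot: [1.409, 1.071, -1.39]
wrist_force: [-2.1, 0.7, 6.2]
width: -0.0003
```

```bash
python3 -c "
from h import *
shot('side15')
"
```

```text
t 22.1 p [ 0.6709 -0.1285  0.0066] xax [ 0.01   0.005 -1.   ] tool z ang -105.02 q [-0.21  0.73  1.58  0.01  0.82  0.05] F [-2.58  0.29  7.03] w 0.0002
```

View pics/c_side15.png

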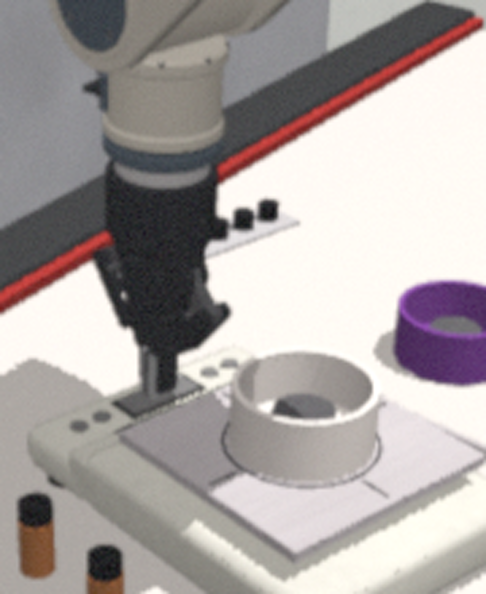

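Request:
jog_arm([
  [-0.3,0,0],
  [-0.8,0,0],
  [-1.5,0,0],
  [-4,0,0],
  [-8,0,0],
  [-12,0,0],
  [-16,0,0],
  [-18,0,0],
], roll=[0,0,0,0,0,0,0,0])

```text
time: 22.77
eef_pos: [0.6714, -0.1298, 0.1924]
tool_rot: [1.411, 1.066, -1.385]
wrist_force: [1.0, -0.1, 0.5]
width: 0.0002
```

```bash
python3 -c "
from h import *
shot('side16')
plan((.146,-.567,.185))"
```

```text
t 22.82 p [ 0.673  -0.1302  0.1954] xax [ 0.021  0.002 -1.   ] tool z ang -105.02 q [-0.21  0.5   1.5   0.01  1.12  0.05] F [ 3.02 -0.2   1.84] w 0.0001
t 22.82 p [ 0.673  -0.1302  0.1954] xax [ 0.021  0.002 -1.   ] tool z ang -105.02 q [-0.21  0.5   1.5   0.01  1.12  0.05] F [ 3.02 -0.2   1.84] w 0.0001
shift cm [ -0.16 -39.59  55.85]
```

Request:
jog_arm([
  [0,-2.3,3.2],
  [0,-4.6,6.5],
  [0,-6.9,9.8],
  [0,-9.2,13],
  [0,-11.5,16.3],
  [0,-13.8,19.5],
  [0,-16.1,22.8],
  [0,-18.4,26],
], roll=[0,0,0,0,0,0,0,0])

```text
time: 23.48
eef_pos: [0.4262, -0.3344, 0.1898]
tool_rot: [1.413, 1.062, -1.381]
wrist_force: [0.6, -1.4, -0.4]
width: 0.0001
```

Request:
jog_arm([
  [0,-2.3,3.2],
  [0,-4.6,6.5],
  [0,-6.9,9.8],
  [0,-9.2,13],
  [0,-11.5,16.3],
  [0,-13.8,19.5],
  [0,-16.1,22.8],
  [0,-20,28],
], roll=[0,0,0,0,0,0,0,0])

```text
time: 24.15
eef_pos: [0.1773, -0.5395, 0.1841]
tool_rot: [1.413, 1.062, -1.381]
wrist_force: [0.7, 0.1, 0.8]
width: -0.0003
```

```bash
python3 -c "
from fine import *
look(17)
ticks('top17')
I=cv2.imread('pics/side17.png')[175:255,300:400]; cv2.imwrite('pics/z_side17.png',cv2.resize(cv2.convertScaleAbs(I,alpha=1.5,beta=-40),None,fx=7,fy=7,interpolation=cv2.INTER_CUBIC))
"
```

```text
t 24.25 p [ 0.1747 -0.5419  0.1841] xax [ 0.02  0.   -1.  ] tool z ang -105.3 q [-1.29  0.35  1.77  0.02  1.02 -1.04] F [ 0.53  0.84 -0.16] w 0.0001
top ring [-1.57 -0.87] (62, 52, 172) [-1.1  -0.77] 51.2
top dish [-1.66 -0.59] (149, 119, 80) [-1.92 -0.28] 47.6
side ring [ 2.74 -2.84] (6, 6, 306) [ 3.54 -0.18] 48.29
side dish [-1.32 -1.05] (53, 33, 194) [-2.21 -0.19] 47.33
top17 left/right ticks -> (by,bx): (array([67.6       , -0.20875037]), 32) (array([-68.4       ,  -1.60836428]), 32)
top17 front/back ticks -> (bx,by): (array([67.6       , -1.33466721]), 32) (array([-69.4       ,   0.08711591]), 32)
```

View pics/mm17.png

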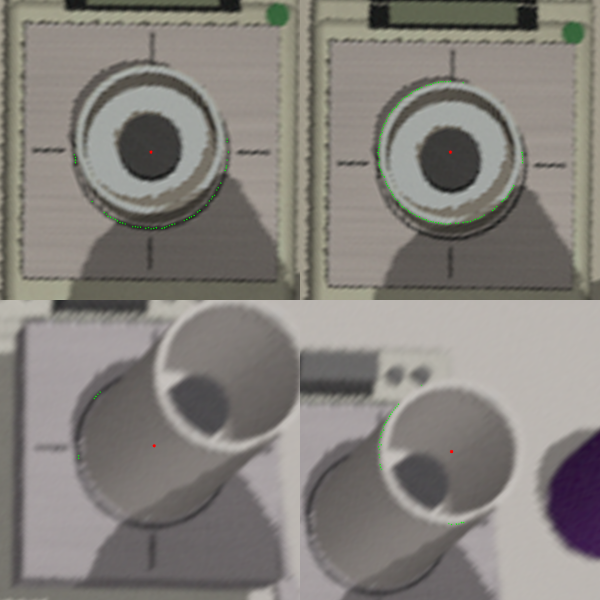

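View pics/z_side17.png

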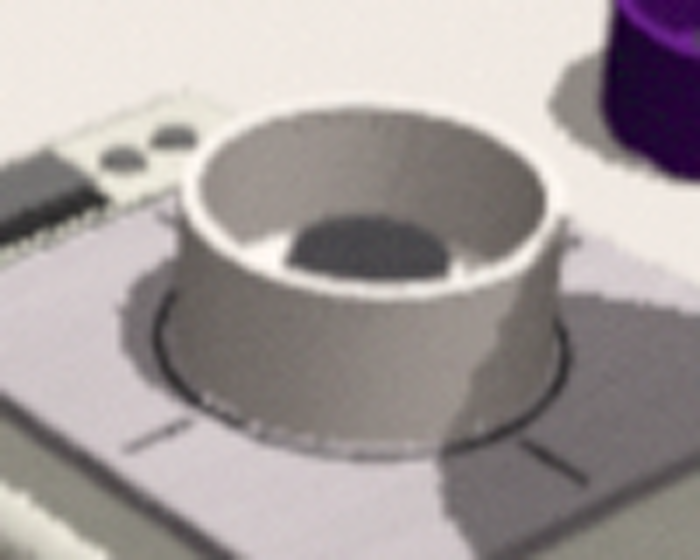

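```bash
python3 -c "
from h import *
for l in ('vial_a','bottle','spatula'): print(l,[(np.round(c2w(P('top'),d['at']),3).tolist(),round(d['score'],2)) for d in nets.find_in('top',l)][:2])
print(r.sign_off())"
```

```text
vial_a [([0.573, 0.054, 0.055], 0.7), ([0.639, 0.042, 0.057], 0.67)]
bottle [([0.375, -0.22, 0.118], 0.85)]
spatula [([0.515, -0.27, 0.004], 0.85)]
the job is handed in; nothing more can be done
None
```

I centred the white dish in the ring with two slow fingertip pushes, pressed the bar key once and let it go. I handed in at about 24 s; the hand-in gives no verdict.

- **Dish:** I first pushed it about 29 mm diagonally from the front right. Then I backed off, looked, and gave it a second tap of about 2 mm. The push force stayed around 2 N.
- **Key:** I pressed it to about 6–7 N, which is roughly 5 mm of travel, then moved the arm clear.
- **Final check:** the top camera puts the dish about 0.7–1.0 mm from the ring's middle. The dish did not move between the last tap and the end. The key looks raised in the side picture, and the vials, bottle and spatula are within 4 mm of where they started.

**Checks that disagreed:**
- **Side camera:** its raw rim fit gave about 2.5 mm off centre, right at the limit. I put this down to the rim's rounded edge, because the same shift showed up in the first pictures. Allowing for it, the side view also gives about 0.5 mm.
- **Fingertip height:** in the pictures the fingertips stood about 38 mm above the reported TCP height. My first approach passed over the dish without touching it. I worked with the corrected height after that, and contact with the key came where it predicted.

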